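Clip a filter cassette into its intake frame

TASK

Fit the filter cassette into the intake frame of the air-filter unit: hook the cassette's tongue under the retaining lip while the cassette is tilted, swing it down, and press its near edge until the spring catch snaps over it and keeps it home. Do it gently - never load the cassette against the frame with more than about 25 N - then let go, and leave the other things on the bench where they are.

Things in the scene. Friction and masses are not known exactly. Their poses are not given: they have to be found in the camera images.
- intake: Grey intake frame, 200 x 144 mm (x, y), fixed to the bench; origin at the centre of its underside, z up, x from the catch block (-x end) to the retaining lip (+x end). Pocket open upward, 116 mm wide in y, side walls' tops 30 mm and bottom 8 mm above the origin. Home, the cassette lies level within 4 degrees, axes along the frame's, its centre within 3 mm of the frame's x = y = 0.
- ledge (a point): Near edge of the ledge that carries the tongue end: frame x = 40 mm, 16 mm above the origin; axes as the frame's. The ledge runs flat from here under the lip. At the -x end two hard rests (x = -74 to -54 mm) carry the near edge; they and the end wall (face at x = -74 mm) are part of the catch block, so their height is the ledge's plus or minus up to 7 mm.
- lip_edge (a point): Centre of the lower corner of the retaining lip's edge: x = 76 mm, 9 mm above the ledge; axes as the frame's. The lip spans the pocket and is 5 mm thick (top 30 mm above the bench). The slot under it is 11 mm deep in x: its back wall is at x = 87 mm.
- grip (a point): Centre of the cassette's upright black grip, 16 (x) x 44 (y) mm, top 56 mm above the cassette's underside; the point is 36 mm above the underside (22 above the top face), at the middle in x, y. Axes are the cassette's: z out of its top, x towards the tongue. The cassette: loose pleated frame 140 x 110 x 14 mm, about 250 g, mass centre under the grip, flat on the bench at first.
- tongue_tip (a point): Middle of the end of the cassette's tongue, 86 mm in +x from the grip and 2.5 mm above the underside. The tongue is 5 mm thick, 84 mm wide, stands out 16 mm, level with the underside. It goes under the lip tilted 13 to 20 degrees, tongue low (less: the other end meets the catch; more: it jams under the lip).
- near_edge (a point): Middle of the top of the cassette's edge opposite the tongue: 70 mm in -x from the grip, 14 mm above the underside. The flat strip between it and the grip may be pressed: a sprung ejector bar at frame x = -58 mm pushes back (3 N first met, 6 N at the rests). Passing the catch takes 7 to 12 N in all; more means the hard rests are met. Latched, it sits 14 to 16 mm above the rests.
- catch (a joint): Travel of the spring catch in m: 0 at rest (nose tip at frame x = -65 mm), up to 0.008 pushed back. The nose, 34 mm wide, is 15.5 to 24 mm above the rests; an edge pressed down its sloping top pushes it back 4 to 5 mm; the underside is flat. Under 0.001 once the edge is below it. Its block is clamped at an unmeasured height: all of it varies by +-7 mm; top 41 +- 7 mm over the bench.
- spool: Bystander: blue spool of solder, 52 mm in diameter, 45 mm tall, loose.
- timer: Bystander: white lab timer, 70 x 66 x 18 mm, loose.
- pen_blue: Bystander: pen, 145 mm long, loose.
- side_cutters: Bystander: side cutters with red handles, 136 mm long, loose.

How it is judged:
By the outcome, as a careful person would: the job done as asked, in the order asked, and still so for the second after the job is handed in, with the robot touching nothing.
It also fails if it takes over 67 s, if anything falls off the work surface, if the arm or the gripper's body presses on something with over 40 N, if the wrist force passes 120 N, or if a joint passes its speed limit or range.

ROBOT

A 7-joint arm with a two-finger parallel gripper is mounted at the origin on a cart in front of the work surface, level with it; the furniture and walls round the work are solid. World frame = base frame: x ahead of the robot, y to its left, z up, the work surface at z = 0. Lengths are in m, angles in rad, forces in N, time in s.
With the tool pointing down it reaches from about 0.425 to 0.925 m from the base axis. Payload 6.8 kg.
Tool frame: the origin (TCP) lies on the mounting face of the last link; the fingertips stand 173 mm ahead of it and the grasp point (between the pads) lies 155 mm ahead of it; z points along the fingers, y is the line along which they close (so a half turn about z gives the same grasp; the last joint's range is limited). The gripper opens to 85 mm and grips with 20 to 120 N. Pads are 22 mm wide; open, the fingers measure 114 mm over their backs; the gripper's body (76 mm by 85 mm) begins 54 mm behind the grasp point. The pads swing forward as they close: fully open they stand 13 mm farther back than shut.
Start: joints at [1.067, 0.477, 0.022, 1.555, -0.011, 1.109, -0.083], TCP at [0.26, -0.623, 0.405] pointing down, gripper open.
Joint ranges: [-2.96, 2.96], [-0.34, 2.1], [-1.41, 1.46], [0.24, 2.44], [-1.37, 4.51], [0.17, 1.92], [-2.96, 2.96]. Speed limits (rad/s): [2.39, 2.39, 3.14, 3.14, 3.14, 3.14, 3.14].

INTERFACE

Orientations are given as a rotation vector (axis times angle).
In Python, from bench import r gives the robot as it stands.
- The arm moves only by the tool arm_command, never from a script. Its argument "plan" is a list of rows, each an object of numbers: "claw": the closure, from 0 (fully open) to 1 (shut); "tx", "ty", "tz": the shift along the tool's x, y, z in m; "ax", "ay", "az": the turn, a rotation vector about the tool's x, y, z in degrees. A call has exactly 10 rows; each row shifts and turns the commanded pose from where the row before left it, along the tool's axes as they then stand; what a row does not reach is not made up. A row lasts 1/12 s, in which the tool goes at most 41.7 mm and 7.16 degrees, less where a joint would pass 70% of its speed; a pose out of reach is approached as far as the arm can. A call is refused whole if a number of a shift passes 0.0417 or a number of a turn 7.16, either way. A call with a gripper value outside its range is refused whole. The fingers move at their own pace and stop on an object; "squeeze" is the grip in N (left out, the last holds). Time passes only in rows, so rows that do not move let the fingers close, or fill a call up. It gives the time, the measured TCP pose, the force, the opening and the grip force at its end, in the units of the state.
- r.get_obs(): the state, without advancing time (a new reading comes with each control period).
- r.grab_frame(name): name is "scene" or "top"; returns the picture (400x640x3 uint8, red, green, blue); there is no depth.
- r.camera_model(name): a dict with "fx", "fy", "cx", "cy" (pixels), "position" and "orientation" of the camera in the world. Camera axes: x right, y up, looking along -z (the intrinsics and any distortion apply to the point x, -y, -z); pixel columns grow to the right and rows downward; lengths in m; the calibration is good to about 2 mm. A picture is of the moment at which its call begins. camera_model takes no time and is no camera call.
- r.hand_in(): hands the job in; it is judged then, once.
Trained networks look in the newest picture that a camera, given by its name, has taken for a name from the list of things; names that differ only in an ending like _2 or _b are one class to them, and where a whole thing is asked for, a point or a joint stands for the part that bears it (a point fixed in the world has none). Each returns a list of dicts, best first, with "confidence" (0 to 1); they miss things now and then, are a little off and sometimes report something else, mostly with a low value. They report only what shows in the picture. A call takes as long as a camera call.
- r.boxes_of(target, camera): "location" ([x, y, z] in m, in the coordinates of the camera as it stood for that picture, good to about 4 mm: the middle of the surface that is visible of it).
- r.tip_of(target, camera): "location" ([x, y, z] in m, in the coordinates of the camera as it stood for that picture, good to about 4 mm: a listed point, or the origin of a listed thing).
The state is a dict: "clock": time; "joints": joint angles; "qvel": joint speeds; "tau": joint torques, N m; "tcp_pos": TCP position; "orientation": TCP orientation; "contact_force": force on the tool from outside, world axes, zero at the start; "moment": the same for the moment, N m; "grip_width": finger opening in m; "gripper_force": force on a finger pad.
Only numpy, scipy, OpenCV 4.12 (cv2) and the standard library are available. Lean on these libraries where they do the work, as an engineer would, in place of code of your own. Each camera call takes 0.05 s, during which the arm holds its last target. There are 200 camera calls.

## Working session

There is one attempt and no reset: what is moved stays moved. The work goes in short steps, Python scripts to look and compute and a tool call to move; the robot and the scene stay as the last step left them, time stands still between calls to the robot, and variables do not carry over. Pictures are saved under pics/ and viewed, at most 10 in all, crops included, and the job is handed in when it is done.

Besides the shell and the picture viewer there is one more tool, called after "Request:" by a JSON object that holds its "name" and its "arguments". arm_command: Moves the arm, as the interface text tells. Its arguments: {"type":"object","properties":{"plan":{"type":"array","items":{"type":"object","properties":{"claw":{"type":"number"},"tx":{"type":"number"},"ty":{"type":"number"},"tz":{"type":"number"},"ax":{"type":"number"},"ay":{"type":"number"},"az":{"type":"number"}}}},"squeeze":{"type":"number"}},"required":["plan"]}

```bash
ls; mkdir -p pics; cat > h.py <<'E'
import numpy as np, cv2
from bench import r
from scipy.spatial.transform import Rotation as R
def cam(n):
    c=r.camera_model(n); o=np.array(c["orientation"],float)
    M=R.from_rotvec(o).as_matrix() if o.shape==(3,) else (o if o.shape==(3,3) else R.from_quat(o).as_matrix())
    return c,np.array(c["position"]),M
def w(n,loc):
    c,p,M=cam(n); return p+M@np.array(loc)
def pix(n,P):
    c,p,M=cam(n); q=M.T@(np.array(P)-p); return c["cx"]+c["fx"]*q[0]/-q[2], c["cy"]+c["fy"]*(-q[1])/-q[2]
def shot(n,f): 
    im=r.grab_frame(n); cv2.imwrite(f"pics/{f}.png",im[:,:,::-1]); return im
def find(t,n,k="tip"):
    return [(np.round(w(n,d["location"]),4),round(d["confidence"],2)) for d in getattr(r,k+("_of"))(t,n)]
E
python3 - <<'E'
from h import *
np.set_printoptions(suppress=True)
print(r.get_obs()); 
for n in("scene","top"):
    print(r.camera_model(n)); shot(n,n+"0")
    for t in("intake","ledge","lip_edge","grip","tongue_tip","near_edge","catch"):
        print(n,t,find(t,n)[:2], [int(x) for x in pix(n,find(t,n)[0][0])] if find(t,n) else "")
E
```

```text
pics
{'clock': 0.0, 'joints': array([ 1.06693526,  0.47783007,  0.02236145,  1.55648002, -0.01150853,
        1.10929463, -0.08311524]), 'qvel': array([ 0.00079804, -0.00000536, -0.00024499, -0.00046294,  0.00088817,
        0.00073615,  0.00126552]), 'tau': array([ -0.00011407, -59.64537621,   1.60783432, -28.12013447,
         0.01248564,   0.00933279,  -0.00001895]), 'tcp_pos': array([ 0.26010846, -0.62256554,  0.40369368]), 'orientation': array([-3.07851327, -0.61722824,  0.00080108]), 'contact_force': array([ 0.26799879, -0.18660133, -0.20043355]), 'moment': array([-0.0017754 ,  0.04453109, -0.04651027]), 'gripper_force': 0.0, 'grip_width': 0.08540998038819445}
{'fx': 376.5956776351245, 'fy': 376.5956776351245, 'cx': 317.7883256236431, 'cy': 202.08933048344295, 'position': array([-0.20899138, -0.55033075,  0.48648603]), 'orientation': array([ 1.05139291, -0.51054655, -0.75831559])}
scene intake [(array([ 0.616 , -0.1282,  0.0028]), 0.95)] [391, 225]
scene ledge [(array([ 0.6557, -0.1262,  0.0158]), 0.79)] [398, 216]
scene lip_edge [(array([ 0.6966, -0.1313,  0.0251]), 0.82)] [407, 208]
scene grip [(array([0.5612, 0.1737, 0.0358]), 0.58)] [296, 190]
scene tongue_tip [(array([0.6424, 0.1525, 0.0062]), 0.89)] [318, 193]
scene near_edge [(array([0.4916, 0.1842, 0.0162]), 0.58)] [277, 202]Traceback (most recent call last):
  File "<stdin>", line 7, in <module>
  File "h.py", line 15, in find
    return [(np.round(w(n,d["location"]),4),round(d["confidence"],2)) for d in getattr(r,k+("_of"))(t,n)]
                                                                               ~~~~~~~~~~~~~~~~~~~~^^^^^
ValueError: it knows: grip, intake, ledge, lip_edge, near_edge, pen_blue, side_cutters, spool, timer, tongue_tip
```

```bash
python3 - <<'E'
from h import *
np.set_printoptions(suppress=True)
n="top"
print(r.camera_model(n)); shot(n,n+"0")
for t in("intake","ledge","lip_edge","grip","tongue_tip","near_edge","spool","timer","pen_blue","side_cutters"):
    f=find(t,n); print(t,f[:2], [int(x) for x in pix(n,f[0][0])] if f else "")
print(find("catch","scene","boxes"),find("catch","top","boxes"))
print(r.get_obs()["clock"])
E
```

```text
{'fx': 445.812902287855, 'fy': 445.812902287855, 'cx': 311.74487688481645, 'cy': 195.37860201700914, 'position': array([0.34169356, 0.0609654 , 1.1292896 ]), 'orientation': array([ 0.12725216, -0.15152166, -1.54305289])}
intake [(array([ 0.6203, -0.1231,  0.002 ]), 0.97)] [377, 168]
ledge [(array([ 0.6608, -0.1299,  0.0221]), 0.58)] [380, 151]
lip_edge [(array([ 0.6996, -0.1342,  0.0294]), 0.61)] [383, 136]
grip [(array([0.564 , 0.1721, 0.0379]), 0.9)] [261, 184]
tongue_tip [] 
near_edge [(array([0.4941, 0.1863, 0.0109]), 0.86)] [255, 213]
spool [(array([0.4666, 0.0114, 0.0005]), 0.55)] [324, 226]
timer [(array([0.3551, 0.3607, 0.0017]), 0.6)] [183, 267]
pen_blue [(array([0.3722, 0.1329, 0.002 ]), 0.56)] [275, 262]
side_cutters [(array([ 0.3322, -0.245 ,  0.003 ]), 0.81), (array([0.4647, 0.0107, 0.0011]), 0.22)] [426, 282]
[(array([ 0.5314, -0.1171,  0.0377]), 0.38)] [(array([ 0.5442, -0.1168,  0.037 ]), 0.68)]
1.6
```

View pics/scene0.png

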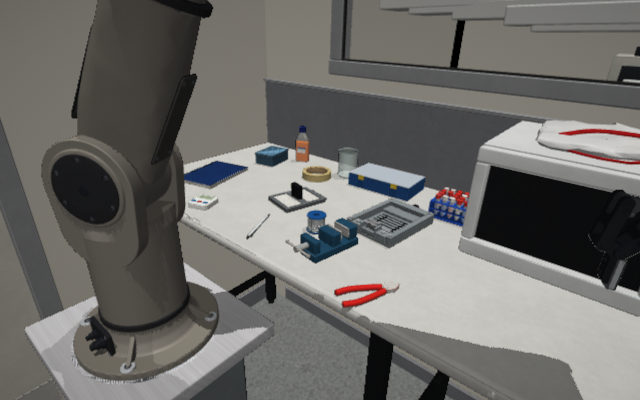

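View pics/top0.png

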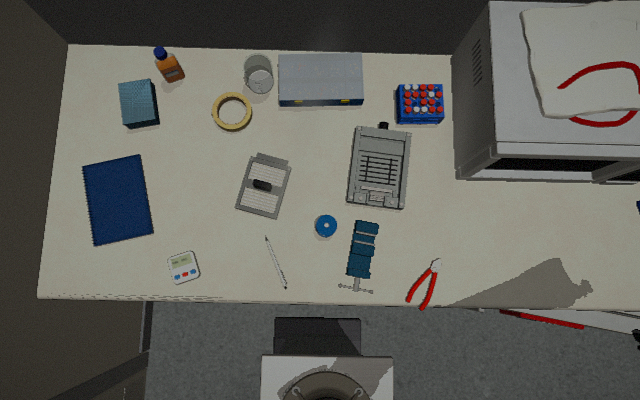

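The scene view shows the cassette at about (297,198) with its upright grip at (296,190), and the frame at about (390,222) with the blue vise just in front of it. In the top view the cassette is at (262,185) with the tongue facing up, and the frame is at (378,167) with the catch at the bottom (376,197). I'll refine both poses from the pixels.

```bash
python3 - <<'E'
import cv2,numpy as np
a=cv2.imread("pics/top0.png");b=cv2.imread("pics/scene0.png")
def c(im,x,y,w,h,s): return cv2.resize(im[y:y+h,x:x+w],None,fx=s,fy=s,interpolation=cv2.INTER_CUBIC)
top=np.hstack([c(a,230,148,66,74,4.0)[:296],c(a,335,118,84,94,4.0)[:296,:336]][:1]+[c(a,336,118,84,74+20,4.0)[:296]])
cv2.imwrite("pics/c1.png",np.hstack([cv2.copyMakeBorder(c(a,230,146,66,75,6),0,150,0,0,0),c(a,340,116,66,100,6)]))
cv2.imwrite("pics/c2.png",np.vstack([c(b,262,175,75,40,8)[:,:600],cv2.copyMakeBorder(c(b,340,190,100,55,6)[:280],0,0,0,0,0)]))
E
```

```text
(no output)
```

View pics/c1.png

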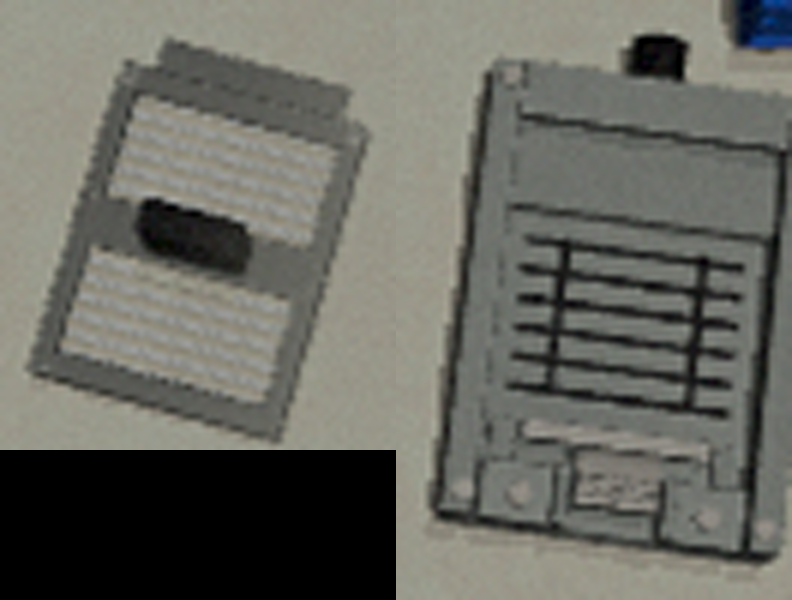

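View pics/c2.png

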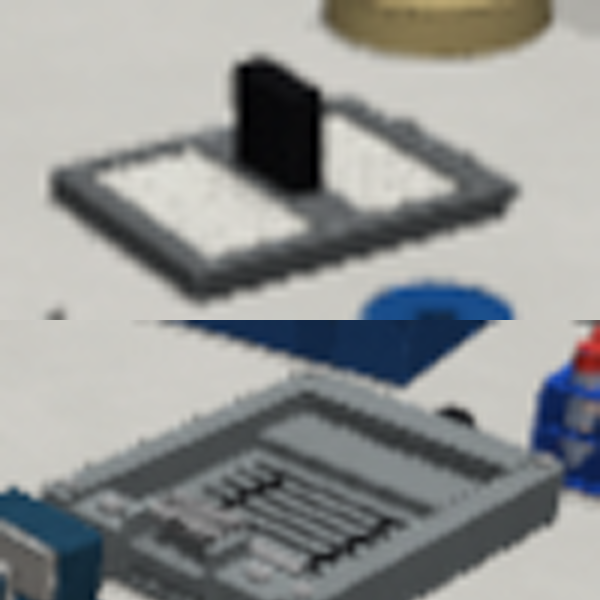

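Crop 1 shows the cassette's top-face corners at about (125,62), (368,132), (32,368) and (280,438). It also shows the frame's corners, the lip edge at (520,117)–(785,150) and the ledge edge at (513,207)–(770,238). Crop 2 shows the matching corners in the scene view. Next I fit both poses.

```bash
cat > fit.py <<'E'
from h import *
from scipy.optimize import least_squares
np.set_printoptions(suppress=True,precision=4)
def up(p,o,s,off=(0,0)): return [(p[0]-off[0]+.5)/s-.5+o[0],(p[1]-off[1]+.5)/s-.5+o[1]]
T=lambda p:("top",up(p,(230,146),6)); F=lambda p:("top",up(p,(340,116),6,(396,0)))
S=lambda p:("scene",up(p,(262,175),8)); G=lambda p:("scene",up(p,(340,190),6,(0,320)))
cas=[((70,55,14),T((125,62))),((70,-55,14),T((368,132))),((-70,55,14),T((32,368))),((-70,-55,14),T((280,438))),
((-70,55,14),S((52,175))),((-70,-55,14),S((200,268)))]
fr=[((100,72,30),F((494,62))),((-100,72,30),F((434,512))),((-100,-72,30),F((770,556))),
((76,58,30),F((520,117))),((76,-58,30),F((785,150))),((40,58,16),F((513,207))),((40,-58,16),F((770,238))),
((100,72,30),G((308,376))),((100,-72,30),G((562,462)))]
def fit(d,x0):
    def f(v,sel=None):
        o=[]
        for P,(n,q) in d:
            W=R.from_euler('z',v[2]).apply(np.array(P)/1e3)+[v[0],v[1],0]
            o.append(np.array(pix(n,W))-q)
        return np.ravel(o)
    s=least_squares(f,x0,loss='soft_l1'); print(s.x,np.degrees(s.x[2]));print(f(s.x).reshape(-1,2).round(1).tolist())
fit(cas,[.563,.173,-.19]); fit(fr,[.618,-.126,-.09])
fit([d for d in cas if d[1][0]=="top"],[.563,.173,-.19]); fit([d for d in fr if d[1][0]=="top"],[.618,-.126,-.09])
E
python3 fit.py
```

```text
[ 0.5613  0.1702 -0.2485] -14.235158684532355
[[-0.1, -0.2], [0.5, -0.6], [-0.7, 0.5], [-0.1, 0.5], [0.1, -0.6], [0.3, 1.0]]
[ 0.6188 -0.1229 -0.1129] -6.4667407153411665
[[-0.6, -0.5], [0.1, 0.1], [1.2, 0.6], [-0.6, -0.2], [-0.0, 0.4], [-1.7, -0.3], [-0.1, 0.6], [0.7, -1.5], [1.1, 0.5]]
[ 0.5614  0.1699 -0.2472] -14.16193336998783
[[-0.0, -0.3], [0.6, -0.7], [-0.6, 0.5], [0.0, 0.4]]
[ 0.619  -0.1233 -0.1169] -6.695413059434873
[[-0.2, -0.7], [0.1, -0.1], [1.2, 0.5], [-0.3, -0.3], [0.2, 0.4], [-1.4, -0.4], [0.1, 0.6]]
```

```bash
cat > go.py <<'E'
from h import *
import sys
np.set_printoptions(suppress=True,precision=4)
# desired tool: y axis along +-(object x) with yaw, z down, then tilt (deg, +: tongue low) about object y; g = grasp point
def pose(g,yaw,tilt=0,sgn=1):
    c=R.from_euler('z',yaw,degrees=True)*R.from_euler('y',tilt,degrees=True)
    x,y,z=c.as_matrix().T
    ty=sgn*x; tz=-z; tx=np.cross(ty,tz)
    M=R.from_matrix(np.c_[tx,ty,tz]); return np.array(g)-0.155*tz, M
def delta(g,yaw,tilt=0,sgn=1):
    o=r.get_obs(); M0=R.from_rotvec(o["orientation"]); p,M=pose(g,yaw,tilt,sgn)
    print("t",round(o["clock"],2),"tcp",o["tcp_pos"],"F",o["contact_force"].round(1),"w",round(o["grip_width"],4),"grasp pt",o["tcp_pos"]+M0.apply([0,0,.155]))
    rot=(M0.inv()*M).as_rotvec(degrees=True)
    print("turn tool",rot.round(2),"shift in current tool mm",(1e3*M0.inv().apply(p-o["tcp_pos"])).round(1),"in final tool",(1e3*M.inv().apply(p-o["tcp_pos"])).round(1))
E
python3 - <<'E'
from go import *
M=R.from_rotvec(r.get_obs()["orientation"]).as_matrix(); print(M)
for s in(1,-1): delta([.5615,.1705,.136],-14.2,0,s)
E
```

```text
[[ 0.9227  0.3855  0.    ]
 [ 0.3855 -0.9227 -0.    ]
 [ 0.      0.     -1.    ]]
t 1.6 tcp [ 0.2603 -0.6228  0.4047] F [-0.7  0.  -0.4] w 0.0854 grasp pt [ 0.2603 -0.6228  0.2497]
turn tool [  0.    -0.   -53.12] shift in current tool mm [ 583.8 -615.9  113.7] in final tool [843.   97.4 113.7]
t 1.6 tcp [ 0.2603 -0.6228  0.4047] F [-0.7  0.  -0.4] w 0.0854 grasp pt [ 0.2603 -0.6228  0.2497]
turn tool [ -0.    -0.   126.88] shift in current tool mm [ 583.8 -615.9  113.7] in final tool [-843.   -97.4  113.7]
```

Request:
{"name": "arm_command", "arguments": {"plan": [{"az": -5.3,"tx": 0.02,"ty": -0.02},{"az": -5.3,"tx": 0.02,"ty": -0.02},{"az": -5.3,"tx": 0.02,"ty": -0.02},{"az": -5.3,"tx": 0.02,"ty": -0.01},{"az": -5.3,"tx": 0.02,"ty": -0.01},{"az": -5.3,"tx": 0.03},{"az": -5.3,"tx": 0.03},{"az": -5.3,"tx": 0.03},{"az": -5.3,"tx": 0.03},{"az": -5.4,"tx": 0.03}]}}

```text
invalid input at $.plan[0]: expected keys claw, tx, ty, tz, ax, ay, az
```

```bash
python3 -c "
from go import *
delta([.5615,.1705,.136],-14.2)
print(r.get_obs()['joints'])"
```

```text
t 1.6 tcp [ 0.2603 -0.6228  0.4047] F [-0.7  0.  -0.4] w 0.0854 grasp pt [ 0.2603 -0.6228  0.2497]
turn tool [  0.    -0.   -53.12] shift in current tool mm [ 583.8 -615.9  113.7] in final tool [843.   97.4 113.7]
[ 1.0669  0.477   0.0224  1.5554 -0.0115  1.1093 -0.0831]
```

All keys are required in each row.

Request:
{"name": "arm_command", "arguments": {"plan": [{"claw": 0,"tx": 0.02,"ty": -0.02,"tz": 0,"ax": 0,"ay": 0,"az": -5.3},{"claw": 0,"tx": 0.02,"ty": -0.02,"tz": 0,"ax": 0,"ay": 0,"az": -5.3},{"claw": 0,"tx": 0.02,"ty": -0.02,"tz": 0,"ax": 0,"ay": 0,"az": -5.3},{"claw": 0,"tx": 0.02,"ty": -0.01,"tz": 0,"ax": 0,"ay": 0,"az": -5.3},{"claw": 0,"tx": 0.02,"ty": -0.01,"tz": 0,"ax": 0,"ay": 0,"az": -5.3},{"claw": 0,"tx": 0.03,"ty": 0,"tz": 0,"ax": 0,"ay": 0,"az": -5.3},{"claw": 0,"tx": 0.03,"ty": 0,"tz": 0,"ax": 0,"ay": 0,"az": -5.3},{"claw": 0,"tx": 0.03,"ty": 0,"tz": 0,"ax": 0,"ay": 0,"az": -5.3},{"claw": 0,"tx": 0.03,"ty": 0,"tz": 0,"ax": 0,"ay": 0,"az": -5.3},{"claw": 0,"tx": 0.03,"ty": 0,"tz": 0,"ax": 0,"ay": 0,"az": -5.4}]}}

```text
clock: 2.43
tcp_pos: [0.3777, -0.3707, 0.4049]
orientation: [2.474, 1.935, 0.001]
contact_force: [0.6, -0.5, 0.2]
grip_width: 0.0852
gripper_force: 0.0
```

```bash
python3 -c "
from go import *
delta([.5615,.1705,.136],-14.2)
print(r.get_obs()['joints'])"
```

```text
t 2.43 tcp [ 0.3777 -0.3707  0.4049] F [ 0.6 -0.5  0.2] w 0.0852 grasp pt [ 0.3778 -0.3708  0.2499]
turn tool [0.05 0.02 0.26] shift in current tool mm [569.6  47.9 113.8] in final tool [569.8  45.4 113.9]
[ 0.8852  0.2528 -0.2675  1.8881  0.0781  1.0098  0.3409]
```

Request:
{"name": "arm_command", "arguments": {"plan": [{"claw": 0,"tx": 0.04,"ty": 0.003,"tz": 0,"ax": 0,"ay": 0,"az": 0},{"claw": 0,"tx": 0.04,"ty": 0.003,"tz": 0,"ax": 0,"ay": 0,"az": 0},{"claw": 0,"tx": 0.04,"ty": 0.003,"tz": 0,"ax": 0,"ay": 0,"az": 0},{"claw": 0,"tx": 0.04,"ty": 0.003,"tz": 0,"ax": 0,"ay": 0,"az": 0},{"claw": 0,"tx": 0.04,"ty": 0.003,"tz": 0,"ax": 0,"ay": 0,"az": 0},{"claw": 0,"tx": 0.04,"ty": 0.003,"tz": 0,"ax": 0,"ay": 0,"az": 0},{"claw": 0,"tx": 0.04,"ty": 0.003,"tz": 0,"ax": 0,"ay": 0,"az": 0},{"claw": 0,"tx": 0.04,"ty": 0.003,"tz": 0,"ax": 0,"ay": 0,"az": 0},{"claw": 0,"tx": 0.04,"ty": 0.003,"tz": 0,"ax": 0,"ay": 0,"az": 0},{"claw": 0,"tx": 0.04,"ty": 0.003,"tz": 0,"ax": 0,"ay": 0,"az": 0}]}}

```text
clock: 3.27
tcp_pos: [0.5044, 0.0101, 0.4051]
orientation: [2.479, 1.928, 0.001]
contact_force: [0.7, -0.1, -0.4]
grip_width: 0.0852
gripper_force: 0.0
```

```bash
python3 -c "
from go import *
delta([.5615,.1705,.136],-14.2)
print(r.get_obs()['joints'])"
```

```text
t 3.27 tcp [0.5044 0.0101 0.4051] F [ 0.7 -0.1 -0.4] w 0.0852 grasp pt [0.5045 0.0101 0.2501]
turn tool [ 0.06  0.01 -0.05] shift in current tool mm [169.5  15.8 114.1] in final tool [169.5  16.1 114.1]
[ 0.3189  0.2403 -0.5344  1.9271  0.1442  1.0105 -0.5284]
```

Request:
{"name": "arm_command", "arguments": {"plan": [{"claw": 0,"tx": 0.021,"ty": 0.002,"tz": 0.01,"ax": 0,"ay": 0,"az": 0},{"claw": 0,"tx": 0.021,"ty": 0.002,"tz": 0.01,"ax": 0,"ay": 0,"az": 0},{"claw": 0,"tx": 0.021,"ty": 0.002,"tz": 0.01,"ax": 0,"ay": 0,"az": 0},{"claw": 0,"tx": 0.021,"ty": 0.002,"tz": 0.01,"ax": 0,"ay": 0,"az": 0},{"claw": 0,"tx": 0.021,"ty": 0.002,"tz": 0.015,"ax": 0,"ay": 0,"az": 0},{"claw": 0,"tx": 0.021,"ty": 0.002,"tz": 0.015,"ax": 0,"ay": 0,"az": 0},{"claw": 0,"tx": 0.0215,"ty": 0.002,"tz": 0.015,"ax": 0,"ay": 0,"az": 0},{"claw": 0,"tx": 0.022,"ty": 0.002,"tz": 0.015,"ax": 0,"ay": 0,"az": 0},{"claw": 0,"tx": 0,"ty": 0,"tz": 0.015,"ax": 0,"ay": 0,"az": 0},{"claw": 0,"tx": 0,"ty": 0,"tz": 0,"ax": 0,"ay": 0,"az": 0}]}}

```text
clock: 4.1
tcp_pos: [0.5604, 0.1697, 0.2869]
orientation: [-2.475, -1.931, 0.006]
contact_force: [-0.6, -1.9, 0.5]
grip_width: 0.0848
gripper_force: 0.0
```

```bash
python3 -c "
from go import *
delta([.5615,.1705,.04],-14.2)
im=shot('top','top1')
cv2.imwrite('pics/c3.png',np.hstack([cv2.resize(im[120:240,210:330,::-1],None,fx=3.3,fy=3.3),cv2.resize(shot('scene','s1')[130:250,230:350,::-1],None,fx=3.3,fy=3.3)]))"
```

```text
t 4.1 tcp [0.5604 0.1697 0.2869] F [-0.6 -1.9  0.5] w 0.0848 grasp pt [0.5597 0.1696 0.1319]
turn tool [-0.24  0.1   0.11] shift in current tool mm [ 1.2  1.3 91.9] in final tool [ 1.1  0.9 91.9]
```

View pics/c3.png

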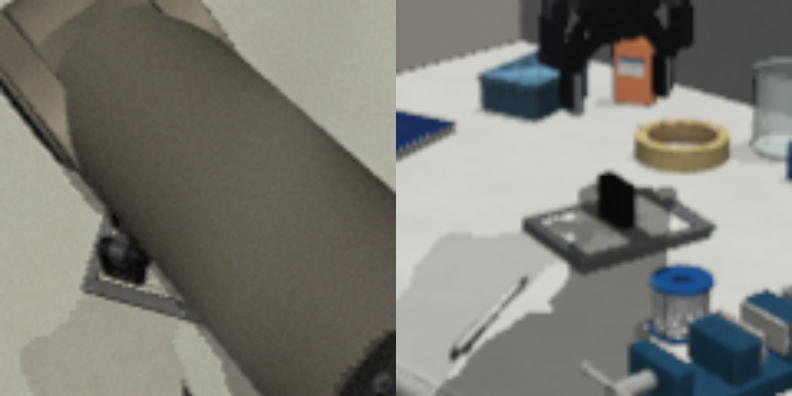

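The scene crop shows the open fingers centred above the grip, at (570,80) and (660,80) with the grip at (617,200). The top view is blocked by the arm. Descending.

Request:
{"name": "arm_command", "arguments": {"plan": [{"claw": 0,"tx": 0.001,"ty": 0.001,"tz": 0.015,"ax": 0,"ay": 0,"az": 0},{"claw": 0,"tx": 0,"ty": 0,"tz": 0.015,"ax": 0,"ay": 0,"az": 0},{"claw": 0,"tx": 0,"ty": 0,"tz": 0.015,"ax": 0,"ay": 0,"az": 0},{"claw": 0,"tx": 0,"ty": 0,"tz": 0.015,"ax": 0,"ay": 0,"az": 0},{"claw": 0,"tx": 0,"ty": 0,"tz": 0.01,"ax": 0,"ay": 0,"az": 0},{"claw": 0,"tx": 0,"ty": 0,"tz": 0.01,"ax": 0,"ay": 0,"az": 0},{"claw": 0,"tx": 0,"ty": 0,"tz": 0.006,"ax": 0,"ay": 0,"az": 0},{"claw": 0,"tx": 0,"ty": 0,"tz": 0.004,"ax": 0,"ay": 0,"az": 0},{"claw": 0,"tx": 0,"ty": 0,"tz": 0,"ax": 0,"ay": 0,"az": 0},{"claw": 0,"tx": 0,"ty": 0,"tz": 0,"ax": 0,"ay": 0,"az": 0}]}}

```text
clock: 5.03
tcp_pos: [0.5627, 0.1694, 0.2]
orientation: [2.479, 1.929, 0.001]
contact_force: [0.0, 0.5, 0.1]
grip_width: 0.0854
gripper_force: 0.0
```

Request:
{"name": "arm_command", "arguments": {"squeeze": 60, "plan": [{"claw": 0.5,"tx": 0,"ty": 0,"tz": 0,"ax": 0,"ay": 0,"az": 0},{"claw": 0.6,"tx": 0,"ty": 0,"tz": 0,"ax": 0,"ay": 0,"az": 0},{"claw": 0.7,"tx": 0,"ty": 0,"tz": 0,"ax": 0,"ay": 0,"az": 0},{"claw": 0.8,"tx": 0,"ty": 0,"tz": 0,"ax": 0,"ay": 0,"az": 0},{"claw": 0.9,"tx": 0,"ty": 0,"tz": 0,"ax": 0,"ay": 0,"az": 0},{"claw": 1,"tx": 0,"ty": 0,"tz": 0,"ax": 0,"ay": 0,"az": 0},{"claw": 1,"tx": 0,"ty": 0,"tz": 0,"ax": 0,"ay": 0,"az": 0},{"claw": 1,"tx": 0,"ty": 0,"tz": 0,"ax": 0,"ay": 0,"az": 0},{"claw": 1,"tx": 0,"ty": 0,"tz": 0,"ax": 0,"ay": 0,"az": 0},{"claw": 1,"tx": 0,"ty": 0,"tz": 0,"ax": 0,"ay": 0,"az": 0}]}}

```text
clock: 5.87
tcp_pos: [0.5625, 0.1696, 0.2]
orientation: [-2.479, -1.929, -0.0]
contact_force: [-1.6, -0.0, 5.3]
grip_width: 0.0148
gripper_force: 59.8
```

```bash
python3 -c "
from go import *
delta([.5615,.1705,.04],-14.2)
o=r.get_obs();print(o['gripper_force'],o['moment'])"
```

```text
t 5.87 tcp [0.5625 0.1696 0.2   ] F [-1.6 -0.   5.3] w 0.0148 grasp pt [0.5625 0.1696 0.045 ]
turn tool [ 0.01 -0.01 -0.02] shift in current tool mm [ 0.6 -1.2  5. ] in final tool [ 0.6 -1.2  5. ]
59.79111850261688 [ 0.0574  0.379  -0.0509]
```

Request:
{"name": "arm_command", "arguments": {"plan": [{"claw": 1,"tx": 0,"ty": 0,"tz": -0.004,"ax": 0,"ay": 0,"az": 0},{"claw": 1,"tx": 0,"ty": 0,"tz": -0.008,"ax": 0,"ay": 0,"az": 0},{"claw": 1,"tx": 0,"ty": 0,"tz": -0.012,"ax": 0,"ay": 0,"az": 0},{"claw": 1,"tx": 0,"ty": 0,"tz": -0.015,"ax": 0,"ay": 0,"az": 0},{"claw": 1,"tx": 0,"ty": 0,"tz": -0.015,"ax": 0,"ay": 0,"az": 0},{"claw": 1,"tx": 0,"ty": 0,"tz": -0.015,"ax": 0,"ay": 0,"az": 0},{"claw": 1,"tx": 0,"ty": 0,"tz": -0.015,"ax": 0,"ay": 0,"az": 0},{"claw": 1,"tx": 0,"ty": 0,"tz": -0.015,"ax": 0,"ay": 0,"az": 0},{"claw": 1,"tx": 0,"ty": 0,"tz": -0.01,"ax": 0,"ay": 0,"az": 0},{"claw": 1,"tx": 0,"ty": 0,"tz": 0,"ax": 0,"ay": 0,"az": 0}]}}

```text
clock: 6.7
tcp_pos: [0.5632, 0.1698, 0.3116]
orientation: [2.478, 1.928, 0.007]
contact_force: [0.4, -0.8, -2.4]
grip_width: 0.0152
gripper_force: 58.9
```

```bash
cat >> go.py <<'E'
FR=np.array([.6187,-.124]);FY=-6.6; V=45.; DY=-.6
def tip(xt,zt,tilt,yt=0):
    """go so that the tongue's lower tip is at frame (xt,yt,zt) mm"""
    a=np.radians(tilt); g=[xt-86*np.cos(a)+V*np.sin(a), yt+DY, zt+86*np.sin(a)+V*np.cos(a)]
    P=R.from_euler('z',FY,degrees=True).apply(np.array(g)/1e3)+[*FR,0]; delta(P,FY,tilt)
def where():
    o=r.get_obs(); M0=R.from_rotvec(o["orientation"]); m=M0.as_matrix()
    rx,rz=m[:,1],-m[:,2]; g=o["tcp_pos"]+M0.apply([0,0,.155])
    t=g+rx*.086-rz*V/1e3-m[:,0]*DY/1e3; t[:2]-=FR
    t=R.from_euler('z',-FY,degrees=True).apply(t); f=R.from_euler('z',-FY,degrees=True).apply(o["contact_force"])
    print("t",round(o["clock"],2),"tip frame mm",(t*1e3).round(1),"tilt",np.degrees(-np.arcsin(rx[2])).round(2),"yaw",np.degrees(np.arctan2(rx[1],rx[0])).round(2),"F frame",f.round(1),"Mom",o["moment"].round(2),"w",round(o["grip_width"],4),o["gripper_force"].round(0))
E
python3 -c "
from go import *
tip(58,70,16); where()
np.set_printoptions(suppress=True)
shot('scene','s2'); 
for t in ('grip','tongue_tip','near_edge'): print(t,find(t,'scene')[:1])
c=R.from_euler('z',-14.2,degrees=True)
o=r.get_obs();g=o['tcp_pos']-[0,0,.155]
for P in ([0,0,-9],[86,0,-42.5],[-70,0,-31]): print(g+c.apply(np.array(P)/1e3))"
```

```text
t 6.7 tcp [0.5632 0.1698 0.3116] F [ 0.4 -0.8 -2.4] w 0.0152 grasp pt [0.5639 0.17   0.1566]
turn tool [16.21 -1.19 -7.57] shift in current tool mm [-267.7  156.2   25.7] in final tool [-286.1  121.8   -8.2]Traceback (most recent call last):
  File "<string>", line 3, in <module>
    tip(58,70,16); where()
                   ~~~~~^^
  File "go.py", line 25, in where
    print("t",round(o["clock"],2),"tip frame mm",(t*1e3).round(1),"tilt",np.degrees(-np.arcsin(rx[2])).round(2),"yaw",np.degrees(np.arctan2(rx[1],rx[0])).round(2),"F frame",f.round(1),"Mom",o["moment"].round(2),"w",round(o["grip_width"],4),o["gripper_force"].round(0))
                                                                                                                                                                                                                                                ^^^^^^^^^^^^^^^^^^^^^^^^
AttributeError: 'float' object has no attribute 'round'
```

Request:
{"name": "arm_command", "arguments": {"plan": [{"claw": 1,"tx": -0.015,"ty": 0.008,"tz": 0,"ax": 0,"ay": 0,"az": 0},{"claw": 1,"tx": -0.025,"ty": 0.012,"tz": 0,"ax": 0,"ay": 0,"az": 0},{"claw": 1,"tx": -0.03,"ty": 0.016,"tz": 0,"ax": 0,"ay": 0,"az": -1},{"claw": 1,"tx": -0.03,"ty": 0.016,"tz": 0,"ax": 2,"ay": 0,"az": -1},{"claw": 1,"tx": -0.03,"ty": 0.016,"tz": 0,"ax": 2,"ay": 0,"az": -1},{"claw": 1,"tx": -0.03,"ty": 0.016,"tz": 0,"ax": 2,"ay": 0,"az": -1},{"claw": 1,"tx": -0.03,"ty": 0.016,"tz": 0,"ax": 2,"ay": 0,"az": -1},{"claw": 1,"tx": -0.03,"ty": 0.016,"tz": 0,"ax": 2,"ay": 0,"az": -1},{"claw": 1,"tx": -0.03,"ty": 0.012,"tz": 0,"ax": 2,"ay": 0,"az": -1},{"claw": 1,"tx": -0.02,"ty": 0,"tz": 0,"ax": 2,"ay": 0,"az": -0.5}]}}

```text
clock: 7.53
tcp_pos: [0.6348, -0.1258, 0.2989]
orientation: [-2.201, -1.952, 0.228]
contact_force: [-1.0, -0.6, -2.9]
grip_width: 0.0151
gripper_force: 58.9
```

```bash
sed -i 's/o\["gripper_force"\].round(0)/o["gripper_force"]/' go.py; python3 -c "
from go import *
tip(58,50,16); where()"
```

```text
t 7.53 tcp [ 0.6348 -0.1258  0.2989] F [-1.  -0.6 -2.9] w 0.0151 grasp pt [ 0.5976 -0.1195  0.1485]
turn tool [ 1.95 -0.73 -0.18] shift in current tool mm [-0.9 21.8 28.5] in final tool [-0.7 22.8 27.7]
t 7.53 tip frame mm [51.1  2.9 84. ] tilt 14.05 yaw -6.8 F frame [-1.  -0.7 -2.9] Mom [-0.14 -0.47  0.05] w 0.0151 58.938698172569275
```

Request:
{"name": "arm_command", "arguments": {"plan": [{"claw": 1,"tx": 0,"ty": 0.005,"tz": 0.006,"ax": 1,"ay": -0.4,"az": 0},{"claw": 1,"tx": 0,"ty": 0.006,"tz": 0.008,"ax": 1,"ay": -0.3,"az": -0.2},{"claw": 1,"tx": -0.001,"ty": 0.006,"tz": 0.008,"ax": 0,"ay": 0,"az": 0},{"claw": 1,"tx": 0,"ty": 0.005,"tz": 0.006,"ax": 0,"ay": 0,"az": 0},{"claw": 1,"tx": 0,"ty": 0,"tz": 0,"ax": 0,"ay": 0,"az": 0},{"claw": 1,"tx": 0,"ty": 0,"tz": 0,"ax": 0,"ay": 0,"az": 0},{"claw": 1,"tx": 0,"ty": 0,"tz": 0,"ax": 0,"ay": 0,"az": 0},{"claw": 1,"tx": 0,"ty": 0,"tz": 0,"ax": 0,"ay": 0,"az": 0},{"claw": 1,"tx": 0,"ty": 0,"tz": 0,"ax": 0,"ay": 0,"az": 0},{"claw": 1,"tx": 0,"ty": 0,"tz": 0,"ax": 0,"ay": 0,"az": 0}]}}

```text
clock: 8.37
tcp_pos: [0.6477, -0.1235, 0.2681]
orientation: [-2.177, -1.947, 0.27]
contact_force: [-0.8, 0.5, -3.3]
grip_width: 0.0153
gripper_force: 59.0
```

```bash
python3 -c "
from go import *
tip(64,20,16); where()
im=shot('scene','s3'); cv2.imwrite('pics/c4.png',cv2.resize(im[130:260,320:460,::-1],None,fx=4,fy=4,interpolation=cv2.INTER_CUBIC))
F=R.from_euler('z',-FY,degrees=True)
for t in ('grip','tongue_tip','near_edge','lip_edge','ledge','intake'): 
  f=find(t,'scene')[:1]; print(t,f, [F.apply(x[0]-[*FR,0]).round(4) for x in f])
o=r.get_obs();M=R.from_rotvec(o['orientation']).as_matrix();g=o['tcp_pos']+M[:,2]*.155
for P in ([0,0,-9],[86,0,-42.5],[-70,0,-31]): print(F.apply(g+(M[:,1]*P[0]-M[:,2]*P[2])/1e3-[*FR,0]))"
```

```text
t 8.37 tcp [ 0.6477 -0.1235  0.2681] F [-0.8  0.5 -3.3] w 0.0153 grasp pt [ 0.6055 -0.1184  0.119 ]
turn tool [ 0.08 -0.05  0.21] shift in current tool mm [-4.6 16.2 28.8] in final tool [-4.5 16.2 28.8]
t 8.37 tip frame mm [56.6  5.  52.2] tilt 15.92 yaw -6.38 F frame [-0.8  0.4 -3.3] Mom [-0.03 -0.53 -0.  ] w 0.0153 58.95336091518402
grip [(array([ 0.6043, -0.1145,  0.1091]), 0.77)] [array([-0.0154,  0.0078,  0.1091])]
tongue_tip [(array([ 0.6751, -0.121 ,  0.0583]), 0.88)] [array([0.0557, 0.0095, 0.0583])]
near_edge [(array([ 0.5328, -0.1104,  0.1094]), 0.74)] [array([-0.0869,  0.0036,  0.1094])]
lip_edge [(array([ 0.7009, -0.1335,  0.0223]), 0.82)] [array([0.0827, 0.    , 0.0223])]
ledge [(array([ 0.6562, -0.1279,  0.0195]), 0.61)] [array([0.0377, 0.0004, 0.0195])]
intake [(array([ 0.6169, -0.1273, -0.0003]), 0.7)] [array([-0.0014, -0.0035, -0.0003])]
[-0.0164  0.0039  0.1099]
[0.0571 0.0043 0.0541]
[-0.0897  0.0037  0.108 ]
```

View pics/c4.png

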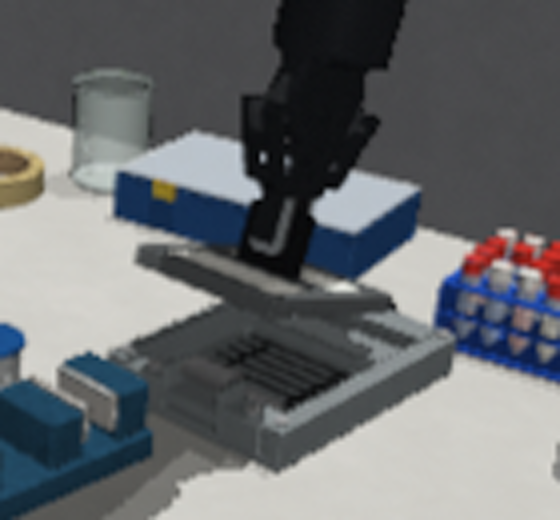

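The view shows the tilted cassette held above the pocket with the tongue at (390,300), just short of the lip. The networks agree with the model within 4 mm. Lowering.

Request:
{"name": "arm_command", "arguments": {"plan": [{"claw": 1,"tx": -0.0025,"ty": 0.004,"tz": 0.002,"ax": 0,"ay": 0,"az": 0.2},{"claw": 1,"tx": -0.002,"ty": 0.004,"tz": 0.002,"ax": 0,"ay": 0,"az": 0},{"claw": 1,"tx": 0,"ty": 0.003,"tz": 0.004,"ax": 0,"ay": 0,"az": 0},{"claw": 1,"tx": 0,"ty": 0.002,"tz": 0.005,"ax": 0,"ay": 0,"az": 0},{"claw": 1,"tx": 0,"ty": 0.001,"tz": 0.004,"ax": 0,"ay": 0,"az": 0},{"claw": 1,"tx": 0,"ty": 0.001,"tz": 0.004,"ax": 0,"ay": 0,"az": 0},{"claw": 1,"tx": 0,"ty": 0.001,"tz": 0.003,"ax": 0,"ay": 0,"az": 0},{"claw": 1,"tx": 0,"ty": 0,"tz": 0.002,"ax": 0,"ay": 0,"az": 0},{"claw": 1,"tx": 0,"ty": 0,"tz": 0,"ax": 0,"ay": 0,"az": 0},{"claw": 1,"tx": 0,"ty": 0,"tz": 0,"ax": 0,"ay": 0,"az": 0}]}}

```text
clock: 9.55
tcp_pos: [0.6553, -0.1288, 0.2381]
orientation: [-2.18, -1.943, 0.271]
contact_force: [0.4, 0.5, -2.4]
grip_width: 0.0149
gripper_force: 59.0
```

```bash
python3 -c "
from go import *
where(); tip(64,18,16); tip(84,17,16)"
```

```text
t 9.55 tip frame mm [64.6  0.2 22.2] tilt 15.97 yaw -6.58 F frame [ 0.3  0.6 -2.4] Mom [-0.01 -0.43  0.03] w 0.0149 59.04536426067352
t 9.55 tcp [ 0.6553 -0.1288  0.2381] F [ 0.4  0.5 -2.4] w 0.0149 grasp pt [ 0.613  -0.1238  0.0891]
turn tool [ 0.03 -0.06  0.02] shift in current tool mm [-0.   0.7  4.2] in final tool [-0.   0.7  4.2]
t 9.55 tcp [ 0.6553 -0.1288  0.2381] F [ 0.4  0.5 -2.4] w 0.0149 grasp pt [ 0.613  -0.1238  0.0891]
turn tool [ 0.03 -0.06  0.02] shift in current tool mm [-0.  20.2 -0.4] in final tool [-0.  20.2 -0.4]
```

Request:
{"name": "arm_command", "arguments": {"plan": [{"claw": 1,"tx": 0,"ty": 0.0003,"tz": 0.001,"ax": 0,"ay": 0,"az": 0},{"claw": 1,"tx": 0,"ty": 0.0003,"tz": 0.001,"ax": 0,"ay": 0,"az": 0},{"claw": 1,"tx": 0,"ty": 0.0003,"tz": 0.001,"ax": 0,"ay": 0,"az": 0},{"claw": 1,"tx": 0,"ty": 0.0003,"tz": 0.001,"ax": 0,"ay": 0,"az": 0},{"claw": 1,"tx": 0,"ty": 0,"tz": 0,"ax": 0,"ay": 0,"az": 0},{"claw": 1,"tx": 0,"ty": 0,"tz": 0,"ax": 0,"ay": 0,"az": 0},{"claw": 1,"tx": 0,"ty": 0,"tz": 0,"ax": 0,"ay": 0,"az": 0},{"claw": 1,"tx": 0,"ty": 0,"tz": 0,"ax": 0,"ay": 0,"az": 0},{"claw": 1,"tx": 0,"ty": 0,"tz": 0,"ax": 0,"ay": 0,"az": 0},{"claw": 1,"tx": 0,"ty": 0,"tz": 0,"ax": 0,"ay": 0,"az": 0}]}}

```text
clock: 10.38
tcp_pos: [0.6555, -0.1289, 0.234]
orientation: [-2.181, -1.943, 0.271]
contact_force: [-0.6, -0.1, -2.2]
grip_width: 0.0151
gripper_force: 59.0
```

```bash
python3 -c "
from go import *
where()"
```

```text
t 10.38 tip frame mm [64.8  0.2 18.1] tilt 15.96 yaw -6.59 F frame [-0.6 -0.2 -2.2] Mom [-0.05 -0.43 -0.01] w 0.0151 59.04515326023102
```

Still free. I'll go down in finer steps until it touches.

Request:
{"name": "arm_command", "arguments": {"plan": [{"claw": 1,"tx": 0,"ty": 0.0001,"tz": 0.0005,"ax": 0,"ay": 0,"az": 0},{"claw": 1,"tx": 0,"ty": 0.0001,"tz": 0.0005,"ax": 0,"ay": 0,"az": 0},{"claw": 1,"tx": 0,"ty": 0.0001,"tz": 0.0005,"ax": 0,"ay": 0,"az": 0},{"claw": 1,"tx": 0,"ty": 0.0001,"tz": 0.0005,"ax": 0,"ay": 0,"az": 0},{"claw": 1,"tx": 0,"ty": 0.0001,"tz": 0.0005,"ax": 0,"ay": 0,"az": 0},{"claw": 1,"tx": 0,"ty": 0,"tz": 0,"ax": 0,"ay": 0,"az": 0},{"claw": 1,"tx": 0,"ty": 0,"tz": 0,"ax": 0,"ay": 0,"az": 0},{"claw": 1,"tx": 0,"ty": 0,"tz": 0,"ax": 0,"ay": 0,"az": 0},{"claw": 1,"tx": 0,"ty": 0,"tz": 0,"ax": 0,"ay": 0,"az": 0},{"claw": 1,"tx": 0,"ty": 0,"tz": 0,"ax": 0,"ay": 0,"az": 0}]}}

```text
clock: 11.22
tcp_pos: [0.6552, -0.1288, 0.2317]
orientation: [-2.18, -1.943, 0.272]
contact_force: [-1.9, 0.0, 2.0]
grip_width: 0.015
gripper_force: 59.6
```

```bash
python3 -c "
from go import *
where()"
```

```text
t 11.22 tip frame mm [64.5  0.2 15.7] tilt 15.97 yaw -6.58 F frame [-1.9 -0.2  2. ] Mom [-0.01  0.11 -0.03] w 0.015 59.60862457752228
```

Request:
{"name": "arm_command", "arguments": {"plan": [{"claw": 1,"tx": 0,"ty": -0.0003,"tz": -0.001,"ax": 0,"ay": 0,"az": 0},{"claw": 1,"tx": 0,"ty": 0.0019,"tz": -0.0005,"ax": 0,"ay": 0,"az": 0},{"claw": 1,"tx": 0,"ty": 0.0019,"tz": -0.0005,"ax": 0,"ay": 0,"az": 0},{"claw": 1,"tx": 0,"ty": 0.0019,"tz": -0.0005,"ax": 0,"ay": 0,"az": 0},{"claw": 1,"tx": 0,"ty": 0.0019,"tz": -0.0005,"ax": 0,"ay": 0,"az": 0},{"claw": 1,"tx": 0,"ty": 0.0019,"tz": -0.0005,"ax": 0,"ay": 0,"az": 0},{"claw": 1,"tx": 0,"ty": 0.0019,"tz": -0.0005,"ax": 0,"ay": 0,"az": 0},{"claw": 1,"tx": 0,"ty": 0.0019,"tz": -0.0005,"ax": 0,"ay": 0,"az": 0},{"claw": 1,"tx": 0,"ty": 0,"tz": 0,"ax": 0,"ay": 0,"az": 0},{"claw": 1,"tx": 0,"ty": 0,"tz": 0,"ax": 0,"ay": 0,"az": 0}]}}

```text
clock: 12.05
tcp_pos: [0.669, -0.1304, 0.2321]
orientation: [-2.18, -1.943, 0.271]
contact_force: [0.3, -0.5, -3.1]
grip_width: 0.0151
gripper_force: 59.0
```

```bash
python3 -c "
from go import *
where()"
```

```text
t 12.05 tip frame mm [78.3  0.2 16.2] tilt 15.97 yaw -6.58 F frame [ 0.3 -0.5 -3.1] Mom [-0.07 -0.43  0.04] w 0.0151 59.03958320617676
```

Request:
{"name": "arm_command", "arguments": {"plan": [{"claw": 1,"tx": 0,"ty": 0.001,"tz": -0.0003,"ax": 0,"ay": 0,"az": 0},{"claw": 1,"tx": 0,"ty": 0.001,"tz": -0.0003,"ax": 0,"ay": 0,"az": 0},{"claw": 1,"tx": 0,"ty": 0.001,"tz": -0.0003,"ax": 0,"ay": 0,"az": 0},{"claw": 1,"tx": 0,"ty": 0.001,"tz": -0.0003,"ax": 0,"ay": 0,"az": 0},{"claw": 1,"tx": 0,"ty": 0.001,"tz": -0.0003,"ax": 0,"ay": 0,"az": 0},{"claw": 1,"tx": 0,"ty": 0.001,"tz": -0.0003,"ax": 0,"ay": 0,"az": 0},{"claw": 1,"tx": 0,"ty": 0,"tz": 0,"ax": 0,"ay": 0,"az": 0},{"claw": 1,"tx": 0,"ty": 0,"tz": 0,"ax": 0,"ay": 0,"az": 0},{"claw": 1,"tx": 0,"ty": 0,"tz": 0,"ax": 0,"ay": 0,"az": 0},{"claw": 1,"tx": 0,"ty": 0,"tz": 0,"ax": 0,"ay": 0,"az": 0}]}}

```text
clock: 12.88
tcp_pos: [0.675, -0.1311, 0.2322]
orientation: [-2.18, -1.943, 0.272]
contact_force: [-0.6, -0.4, -3.2]
grip_width: 0.0149
gripper_force: 59.0
```

```bash
python3 -c "
from go import *
where()"
```

```text
t 12.88 tip frame mm [84.4  0.2 16.3] tilt 15.98 yaw -6.58 F frame [-0.6 -0.5 -3.2] Mom [-0.02 -0.45  0.01] w 0.0149 59.0402626991272
```

Request:
{"name": "arm_command", "arguments": {"plan": [{"claw": 1,"tx": 0,"ty": 0.0005,"tz": -0.0001,"ax": 0,"ay": 0,"az": 0},{"claw": 1,"tx": 0,"ty": 0.0005,"tz": -0.0001,"ax": 0,"ay": 0,"az": 0},{"claw": 1,"tx": 0,"ty": 0.0005,"tz": -0.0001,"ax": 0,"ay": 0,"az": 0},{"claw": 1,"tx": 0,"ty": 0.0005,"tz": -0.0002,"ax": 0,"ay": 0,"az": 0},{"claw": 1,"tx": 0,"ty": 0,"tz": 0,"ax": 0,"ay": 0,"az": 0},{"claw": 1,"tx": 0,"ty": 0,"tz": 0,"ax": 0,"ay": 0,"az": 0},{"claw": 1,"tx": 0,"ty": 0,"tz": 0,"ax": 0,"ay": 0,"az": 0},{"claw": 1,"tx": 0,"ty": 0,"tz": 0,"ax": 0,"ay": 0,"az": 0},{"claw": 1,"tx": 0,"ty": 0,"tz": 0,"ax": 0,"ay": 0,"az": 0},{"claw": 1,"tx": 0,"ty": 0,"tz": 0,"ax": 0,"ay": 0,"az": 0}]}}

```text
clock: 13.72
tcp_pos: [0.6769, -0.1314, 0.2321]
orientation: [-2.18, -1.943, 0.272]
contact_force: [-4.1, -0.0, -1.2]
grip_width: 0.0152
gripper_force: 59.2
```

```bash
python3 -c "
from go import *
where()"
```

```text
t 13.72 tip frame mm [86.1  0.1 16.1] tilt 16.02 yaw -6.58 F frame [-4.1 -0.5 -1.2] Mom [-0.01  0.49  0.02] w 0.0152 59.181236028671265
```

Contact with the back wall is where expected, with the upper tip at about x = 87 mm, so the tongue is hooked. I'll back off 1.3 mm and swing down about the tip.

Request:
{"name": "arm_command", "arguments": {"plan": [{"claw": 1,"tx": 0,"ty": -0.0013,"tz": 0.0003,"ax": 0,"ay": 0,"az": 0},{"claw": 1,"tx": 0,"ty": -0.0035,"tz": 0.0015,"ax": -1,"ay": 0,"az": 0},{"claw": 1,"tx": 0,"ty": -0.0035,"tz": 0.0015,"ax": -1,"ay": 0,"az": 0},{"claw": 1,"tx": 0,"ty": -0.0035,"tz": 0.0015,"ax": -1,"ay": 0,"az": 0},{"claw": 1,"tx": 0,"ty": -0.0035,"tz": 0.0015,"ax": -1,"ay": 0,"az": 0},{"claw": 1,"tx": 0,"ty": 0,"tz": 0,"ax": 0,"ay": 0,"az": 0},{"claw": 1,"tx": 0,"ty": 0,"tz": 0,"ax": 0,"ay": 0,"az": 0},{"claw": 1,"tx": 0,"ty": 0,"tz": 0,"ax": 0,"ay": 0,"az": 0},{"claw": 1,"tx": 0,"ty": 0,"tz": 0,"ax": 0,"ay": 0,"az": 0},{"claw": 1,"tx": 0,"ty": 0,"tz": 0,"ax": 0,"ay": 0,"az": 0}]}}

```text
clock: 14.55
tcp_pos: [0.6612, -0.1295, 0.23]
orientation: [-2.223, -1.981, 0.206]
contact_force: [-0.5, -0.2, -3.5]
grip_width: 0.0153
gripper_force: 59.0
```

```bash
python3 -c "
from go import *
where(); tip(85,16.3,11)"
```

```text
t 14.55 tip frame mm [85.6  0.3 16.5] tilt 11.95 yaw -6.59 F frame [-0.5 -0.2 -3.5] Mom [-0.05 -0.4  -0.02] w 0.0153 58.99982750415802
t 14.55 tcp [ 0.6612 -0.1295  0.23  ] F [-0.5 -0.2 -3.5] w 0.0153 grasp pt [ 0.6294 -0.1256  0.0783]
turn tool [-0.95 -0.07  0.01] shift in current tool mm [-0.  -3.8  1.8] in final tool [-0.  -3.9  1.7]
```

Request:
{"name": "arm_command", "arguments": {"plan": [{"claw": 1,"tx": 0,"ty": -0.002,"tz": 0.0009,"ax": -0.5,"ay": 0,"az": 0},{"claw": 1,"tx": 0,"ty": -0.002,"tz": 0.0009,"ax": -0.5,"ay": 0,"az": 0},{"claw": 1,"tx": 0,"ty": -0.0018,"tz": 0.0008,"ax": -0.5,"ay": 0,"az": 0},{"claw": 1,"tx": 0,"ty": -0.0018,"tz": 0.0008,"ax": -0.5,"ay": 0,"az": 0},{"claw": 1,"tx": 0,"ty": 0,"tz": 0,"ax": 0,"ay": 0,"az": 0},{"claw": 1,"tx": 0,"ty": 0,"tz": 0,"ax": 0,"ay": 0,"az": 0},{"claw": 1,"tx": 0,"ty": 0,"tz": 0,"ax": 0,"ay": 0,"az": 0},{"claw": 1,"tx": 0,"ty": 0,"tz": 0,"ax": 0,"ay": 0,"az": 0},{"claw": 1,"tx": 0,"ty": 0,"tz": 0,"ax": 0,"ay": 0,"az": 0},{"claw": 1,"tx": 0,"ty": 0,"tz": 0,"ax": 0,"ay": 0,"az": 0}]}}

```text
clock: 15.38
tcp_pos: [0.6529, -0.1286, 0.2281]
orientation: [-2.244, -2.0, 0.173]
contact_force: [-0.4, 0.3, -2.3]
grip_width: 0.0151
gripper_force: 59.0
```

```bash
python3 -c "
from go import *
where(); tip(85,16.1,8)"
```

```text
t 15.38 tip frame mm [84.6  0.2 16.2] tilt 9.97 yaw -6.59 F frame [-0.4  0.2 -2.3] Mom [ 0.   -0.35  0.05] w 0.0151 59.020652174949646
t 15.38 tcp [ 0.6529 -0.1286  0.2281] F [-0.4  0.3 -2.3] w 0.0151 grasp pt [ 0.6262 -0.1253  0.0754]
turn tool [-1.97 -0.06  0.01] shift in current tool mm [ 0.  -6.4  3.1] in final tool [ 0.  -6.5  2.9]
```

Request:
{"name": "arm_command", "arguments": {"plan": [{"claw": 1,"tx": 0,"ty": -0.0017,"tz": 0.0008,"ax": -0.5,"ay": 0,"az": 0},{"claw": 1,"tx": 0,"ty": 0,"tz": 0,"ax": 0,"ay": 0,"az": 0},{"claw": 1,"tx": 0,"ty": -0.0017,"tz": 0.0008,"ax": -0.5,"ay": 0,"az": 0},{"claw": 1,"tx": 0,"ty": 0,"tz": 0,"ax": 0,"ay": 0,"az": 0},{"claw": 1,"tx": 0,"ty": -0.0017,"tz": 0.0008,"ax": -0.5,"ay": 0,"az": 0},{"claw": 1,"tx": 0,"ty": 0,"tz": 0,"ax": 0,"ay": 0,"az": 0},{"claw": 1,"tx": 0,"ty": 0,"tz": 0,"ax": 0,"ay": 0,"az": 0},{"claw": 1,"tx": 0,"ty": 0,"tz": 0,"ax": 0,"ay": 0,"az": 0},{"claw": 1,"tx": 0,"ty": 0,"tz": 0,"ax": 0,"ay": 0,"az": 0},{"claw": 1,"tx": 0,"ty": 0,"tz": 0,"ax": 0,"ay": 0,"az": 0}]}}

```text
clock: 16.22
tcp_pos: [0.6475, -0.1279, 0.2265]
orientation: [-2.26, -2.014, 0.148]
contact_force: [-0.1, -0.2, -3.8]
grip_width: 0.0147
gripper_force: 59.0
```

```bash
python3 -c "
from go import *
where(); tip(85,16.1,7)"
```

```text
t 16.22 tip frame mm [84.6  0.2 16.1] tilt 8.47 yaw -6.59 F frame [-0.1 -0.2 -3.8] Mom [-0.03 -0.24 -0.02] w 0.0147 59.02080953121185
t 16.22 tcp [ 0.6475 -0.1279  0.2265] F [-0.1 -0.2 -3.8] w 0.0147 grasp pt [ 0.6248 -0.1251  0.0732]
turn tool [-1.47 -0.06  0.01] shift in current tool mm [-0.  -4.7  2.2] in final tool [-0.  -4.8  2. ]
```

Request:
{"name": "arm_command", "arguments": {"plan": [{"claw": 1,"tx": 0,"ty": -0.0017,"tz": 0.0008,"ax": -0.5,"ay": 0,"az": 0},{"claw": 1,"tx": 0,"ty": 0,"tz": 0,"ax": 0,"ay": 0,"az": 0},{"claw": 1,"tx": 0,"ty": -0.0017,"tz": 0.0008,"ax": -0.5,"ay": 0,"az": 0},{"claw": 1,"tx": 0,"ty": 0,"tz": 0,"ax": 0,"ay": 0,"az": 0},{"claw": 1,"tx": 0,"ty": -0.0017,"tz": 0.0008,"ax": -0.5,"ay": 0,"az": 0},{"claw": 1,"tx": 0,"ty": 0,"tz": 0,"ax": 0,"ay": 0,"az": 0},{"claw": 1,"tx": 0,"ty": 0,"tz": 0,"ax": 0,"ay": 0,"az": 0},{"claw": 1,"tx": 0,"ty": 0,"tz": 0,"ax": 0,"ay": 0,"az": 0},{"claw": 1,"tx": 0,"ty": 0,"tz": 0,"ax": 0,"ay": 0,"az": 0},{"claw": 1,"tx": 0,"ty": 0,"tz": 0,"ax": 0,"ay": 0,"az": 0}]}}

```text
clock: 17.05
tcp_pos: [0.6423, -0.1273, 0.2252]
orientation: [-2.276, -2.028, 0.122]
contact_force: [2.7, -0.0, 1.5]
grip_width: 0.0152
gripper_force: 59.7
```

```bash
python3 -c "
from go import *
where(); tip(85,16.1,6)"
```

```text
t 17.05 tip frame mm [85.   0.3 16.2] tilt 6.94 yaw -6.59 F frame [2.7 0.3 1.5] Mom [-0.05 -0.46 -0.04] w 0.0152 59.668126702308655
t 17.05 tcp [ 0.6423 -0.1273  0.2252] F [ 2.7 -0.   1.5] w 0.0152 grasp pt [ 0.6237 -0.1249  0.0713]
turn tool [-0.94 -0.06  0.01] shift in current tool mm [-0.1 -3.3  1.6] in final tool [-0.1 -3.3  1.5]
```

The near edge has met the catch slope (Fx +2.7 N, Fz up about 4 N) with its underside at about z = 35 mm, so the rests are at about 11–12 mm. I'll release here and press with closed fingertips.

Request:
{"name": "arm_command", "arguments": {"plan": [{"claw": 0.8,"tx": 0,"ty": 0,"tz": 0,"ax": 0,"ay": 0,"az": 0},{"claw": 0.7,"tx": 0,"ty": 0,"tz": 0,"ax": 0,"ay": 0,"az": 0},{"claw": 0.6,"tx": 0,"ty": 0,"tz": 0,"ax": 0,"ay": 0,"az": 0},{"claw": 0.5,"tx": 0,"ty": 0,"tz": 0,"ax": 0,"ay": 0,"az": 0},{"claw": 0.5,"tx": 0,"ty": 0,"tz": 0,"ax": 0,"ay": 0,"az": 0},{"claw": 0.5,"tx": 0,"ty": 0,"tz": 0,"ax": 0,"ay": 0,"az": 0},{"claw": 0.5,"tx": 0,"ty": 0,"tz": -0.005,"ax": 0,"ay": 0,"az": 0},{"claw": 0.5,"tx": 0,"ty": 0,"tz": -0.015,"ax": 0,"ay": 0,"az": 0},{"claw": 0.5,"tx": 0,"ty": 0,"tz": -0.02,"ax": 0,"ay": 0,"az": 0},{"claw": 0.5,"tx": 0,"ty": 0,"tz": -0.02,"ax": 0,"ay": 0,"az": 0}]}}

```text
clock: 17.88
tcp_pos: [0.6491, -0.1282, 0.285]
orientation: [-2.274, -2.027, 0.123]
contact_force: [0.8, 0.0, -0.4]
grip_width: 0.0426
gripper_force: 0.0
```

```bash
cat >> go.py <<'E'
def press(x,z,y=0):
    """upright tool, fingertips (173 mm) at frame x,y,z mm"""
    P=R.from_euler('z',FY,degrees=True).apply(np.array([x,y,z+18])/1e3)+[*FR,0]; delta(P,FY,0)
def seen(n="scene"):
    F=R.from_euler('z',-FY,degrees=True)
    for t in ('grip','tongue_tip','near_edge'):
        f=find(t,n)[:1]; print(t,[(1e3*F.apply(x[0]-[*FR,0])).round(1) for x in f])
E
python3 -c "
from go import *
press(-42,75)
im=shot('scene','s4'); cv2.imwrite('pics/c5.png',cv2.resize(im[130:260,320:460,::-1],None,fx=4,fy=4,interpolation=cv2.INTER_CUBIC)); seen()"
```

```text
t 17.88 tcp [ 0.6491 -0.1282  0.285 ] F [ 0.8  0.  -0.4] w 0.0426 grasp pt [ 0.6303 -0.1258  0.1312]
turn tool [-7.04 -0.07  0.01] shift in current tool mm [  0.6 -67.6  45.6] in final tool [  0.7 -72.7  37. ]
grip []
tongue_tip [array([86.8,  5.8, 22.9])]
near_edge [array([-64.5,  -2.1,  50.9])]
```

View pics/c5.png

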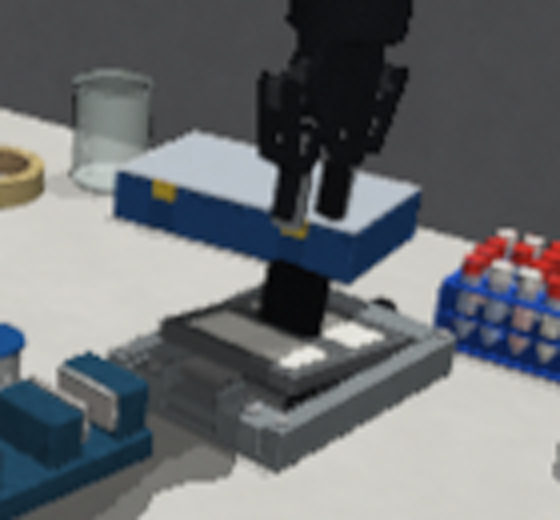

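The view shows the cassette hooked under the lip, its near edge on the catch with the grip at (295,300), and the fingers clear above it. Next I close the fingers and move over the strip.

Request:
{"name": "arm_command", "arguments": {"plan": [{"claw": 0.8,"tx": 0,"ty": -0.009,"tz": 0,"ax": -1,"ay": 0,"az": 0},{"claw": 1,"tx": 0,"ty": -0.01,"tz": 0,"ax": -1,"ay": 0,"az": 0},{"claw": 1,"tx": 0,"ty": -0.01,"tz": 0,"ax": -1,"ay": 0,"az": 0},{"claw": 1,"tx": 0,"ty": -0.01,"tz": 0,"ax": -1,"ay": 0,"az": 0},{"claw": 1,"tx": 0,"ty": -0.01,"tz": 0,"ax": -1,"ay": 0,"az": 0},{"claw": 1,"tx": 0,"ty": -0.01,"tz": 0.002,"ax": -1,"ay": 0,"az": 0},{"claw": 1,"tx": 0.0005,"ty": -0.01,"tz": 0.008,"ax": -1,"ay": 0,"az": 0},{"claw": 1,"tx": 0,"ty": -0.003,"tz": 0.01,"ax": 0,"ay": 0,"az": 0},{"claw": 1,"tx": 0,"ty": 0,"tz": 0.01,"ax": 0,"ay": 0,"az": 0},{"claw": 1,"tx": 0,"ty": 0,"tz": 0,"ax": 0,"ay": 0,"az": 0}]}}

```text
clock: 18.92
tcp_pos: [0.5769, -0.1196, 0.2563]
orientation: [-2.343, -2.087, 0.003]
contact_force: [0.3, 0.5, -0.8]
grip_width: -0.0
gripper_force: 0.0
```

```bash
python3 -c "
from go import *
press(-42,50)
print(r.get_obs()['gripper_force'])"
```

```text
t 18.92 tcp [ 0.5769 -0.1196  0.2563] F [ 0.3  0.5 -0.8] w -0.0 grasp pt [ 0.5763 -0.1193  0.1013]
turn tool [-0.25 -0.07  0.  ] shift in current tool mm [ 0.4  0.2 33.3] in final tool [ 0.4  0.  33.3]
0.0
```

Request:
{"name": "arm_command", "arguments": {"plan": [{"claw": 1,"tx": 0,"ty": 0,"tz": 0.006,"ax": -0.2,"ay": 0,"az": 0},{"claw": 1,"tx": 0,"ty": 0,"tz": 0.008,"ax": 0,"ay": 0,"az": 0},{"claw": 1,"tx": 0,"ty": 0,"tz": 0.008,"ax": 0,"ay": 0,"az": 0},{"claw": 1,"tx": 0,"ty": 0,"tz": 0.006,"ax": 0,"ay": 0,"az": 0},{"claw": 1,"tx": 0,"ty": 0,"tz": 0.004,"ax": 0,"ay": 0,"az": 0},{"claw": 1,"tx": 0,"ty": 0,"tz": 0.001,"ax": 0,"ay": 0,"az": 0},{"claw": 1,"tx": 0,"ty": 0,"tz": 0.001,"ax": 0,"ay": 0,"az": 0},{"claw": 1,"tx": 0,"ty": 0,"tz": 0,"ax": 0,"ay": 0,"az": 0},{"claw": 1,"tx": 0,"ty": 0,"tz": 0,"ax": 0,"ay": 0,"az": 0},{"claw": 1,"tx": 0,"ty": 0,"tz": 0,"ax": 0,"ay": 0,"az": 0}]}}

```text
clock: 19.75
tcp_pos: [0.5781, -0.1194, 0.2256]
orientation: [2.344, 2.088, 0.006]
contact_force: [-0.3, 0.7, -0.3]
grip_width: 0.0002
gripper_force: 0.0
```

```bash
python3 -c "
from go import *
press(-42,45)"
```

```text
t 19.75 tcp [ 0.5781 -0.1194  0.2256] F [-0.3  0.7 -0.3] w 0.0002 grasp pt [ 0.5789 -0.1193  0.0706]
turn tool [ 0.27 -0.06 -0.  ] shift in current tool mm [ 0.1 -1.2  7.5] in final tool [ 0.1 -1.2  7.6]
```

Request:
{"name": "arm_command", "arguments": {"plan": [{"claw": 1,"tx": 0,"ty": -0.001,"tz": 0.001,"ax": 0.2,"ay": 0,"az": 0},{"claw": 1,"tx": 0,"ty": 0,"tz": 0.001,"ax": 0,"ay": 0,"az": 0},{"claw": 1,"tx": 0,"ty": 0,"tz": 0.001,"ax": 0,"ay": 0,"az": 0},{"claw": 1,"tx": 0,"ty": 0,"tz": 0.001,"ax": 0,"ay": 0,"az": 0},{"claw": 1,"tx": 0,"ty": 0,"tz": 0.001,"ax": 0,"ay": 0,"az": 0},{"claw": 1,"tx": 0,"ty": 0,"tz": 0,"ax": 0,"ay": 0,"az": 0},{"claw": 1,"tx": 0,"ty": 0,"tz": 0,"ax": 0,"ay": 0,"az": 0},{"claw": 1,"tx": 0,"ty": 0,"tz": 0,"ax": 0,"ay": 0,"az": 0},{"claw": 1,"tx": 0,"ty": 0,"tz": 0,"ax": 0,"ay": 0,"az": 0},{"claw": 1,"tx": 0,"ty": 0,"tz": 0,"ax": 0,"ay": 0,"az": 0}]}}

```text
clock: 20.58
tcp_pos: [0.577, -0.1193, 0.2202]
orientation: [-2.345, -2.09, -0.002]
contact_force: [0.5, 0.2, 0.2]
grip_width: -0.0003
gripper_force: 0.0
```

```bash
python3 -c "
from go import *
press(-42,45)"
```

```text
t 20.58 tcp [ 0.577  -0.1193  0.2202] F [0.5 0.2 0.2] w -0.0003 grasp pt [ 0.5771 -0.1191  0.0652]
turn tool [ 0.03 -0.06 -0.  ] shift in current tool mm [ 0.1 -0.   2.2] in final tool [ 0.1 -0.   2.2]
```

Tip is at 47.2 mm with no contact yet. Another 4 mm.

Request:
{"name": "arm_command", "arguments": {"plan": [{"claw": 1,"tx": 0,"ty": 0,"tz": 0.001,"ax": 0,"ay": 0,"az": 0},{"claw": 1,"tx": 0,"ty": 0,"tz": 0,"ax": 0,"ay": 0,"az": 0},{"claw": 1,"tx": 0,"ty": 0,"tz": 0.001,"ax": 0,"ay": 0,"az": 0},{"claw": 1,"tx": 0,"ty": 0,"tz": 0,"ax": 0,"ay": 0,"az": 0},{"claw": 1,"tx": 0,"ty": 0,"tz": 0.001,"ax": 0,"ay": 0,"az": 0},{"claw": 1,"tx": 0,"ty": 0,"tz": 0,"ax": 0,"ay": 0,"az": 0},{"claw": 1,"tx": 0,"ty": 0,"tz": 0.001,"ax": 0,"ay": 0,"az": 0},{"claw": 1,"tx": 0,"ty": 0,"tz": 0,"ax": 0,"ay": 0,"az": 0},{"claw": 1,"tx": 0,"ty": 0,"tz": 0,"ax": 0,"ay": 0,"az": 0},{"claw": 1,"tx": 0,"ty": 0,"tz": 0,"ax": 0,"ay": 0,"az": 0}]}}

```text
clock: 21.42
tcp_pos: [0.5771, -0.1193, 0.216]
orientation: [-2.345, -2.09, -0.002]
contact_force: [0.1, -0.4, 0.7]
grip_width: 0.0002
gripper_force: 0.0
```

```bash
python3 -c "
from go import *
press(-42,40)"
```

```text
t 21.42 tcp [ 0.5771 -0.1193  0.216 ] F [ 0.1 -0.4  0.7] w 0.0002 grasp pt [ 0.5772 -0.1191  0.061 ]
turn tool [ 0.04 -0.07  0.  ] shift in current tool mm [ 0.1 -0.1  3. ] in final tool [ 0.1 -0.1  3. ]
```

Request:
{"name": "arm_command", "arguments": {"plan": [{"claw": 1,"tx": 0,"ty": 0,"tz": 0.001,"ax": 0,"ay": 0,"az": 0},{"claw": 1,"tx": 0,"ty": 0,"tz": 0,"ax": 0,"ay": 0,"az": 0},{"claw": 1,"tx": 0,"ty": 0,"tz": 0.001,"ax": 0,"ay": 0,"az": 0},{"claw": 1,"tx": 0,"ty": 0,"tz": 0,"ax": 0,"ay": 0,"az": 0},{"claw": 1,"tx": 0,"ty": 0,"tz": 0.001,"ax": 0,"ay": 0,"az": 0},{"claw": 1,"tx": 0,"ty": 0,"tz": 0,"ax": 0,"ay": 0,"az": 0},{"claw": 1,"tx": 0,"ty": 0,"tz": 0,"ax": 0,"ay": 0,"az": 0},{"claw": 1,"tx": 0,"ty": 0,"tz": 0,"ax": 0,"ay": 0,"az": 0},{"claw": 1,"tx": 0,"ty": 0,"tz": 0,"ax": 0,"ay": 0,"az": 0},{"claw": 1,"tx": 0,"ty": 0,"tz": 0,"ax": 0,"ay": 0,"az": 0}]}}

```text
clock: 22.25
tcp_pos: [0.577, -0.1193, 0.2132]
orientation: [-2.345, -2.09, -0.002]
contact_force: [-0.0, -0.4, -0.9]
grip_width: 0.0001
gripper_force: 0.0
```

```bash
python3 -c "
from go import *
press(-42,40)"
```

```text
t 22.25 tcp [ 0.577  -0.1193  0.2132] F [-0.  -0.4 -0.9] w 0.0001 grasp pt [ 0.5771 -0.1191  0.0582]
turn tool [ 0.03 -0.06  0.  ] shift in current tool mm [ 0.1 -0.   0.2] in final tool [ 0.1 -0.   0.2]
```

```bash
python3 -c "
from go import *
im=shot('scene','s5'); cv2.imwrite('pics/c6.png',cv2.resize(im[150:250,330:450,::-1],None,fx=5,fy=5,interpolation=cv2.INTER_CUBIC)); seen()"
```

```text
grip [array([ 1.9,  1.3, 51.7])]
tongue_tip [array([84.6,  6.1, 18.8])]
near_edge [array([41.8,  2.7, 19.6])]
```

View pics/c6.png

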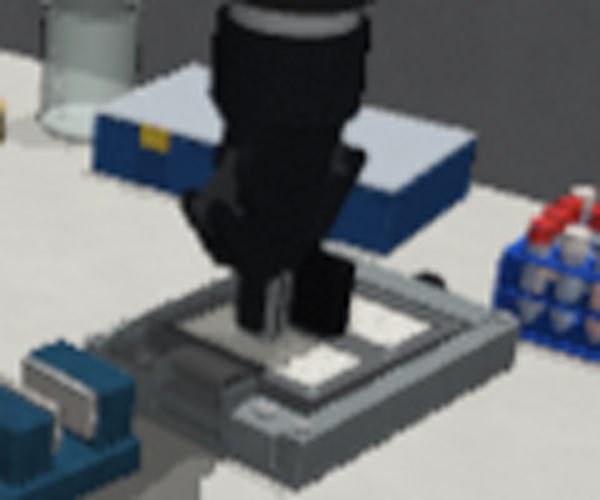

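The view shows the closed fingertips at (262,325), just over the strip and behind the grip. The cassette has settled lower and more level than at release. Continuing gently.

Request:
{"name": "arm_command", "arguments": {"plan": [{"claw": 1,"tx": 0,"ty": 0,"tz": 0.0007,"ax": 0,"ay": 0,"az": 0},{"claw": 1,"tx": 0,"ty": 0,"tz": 0,"ax": 0,"ay": 0,"az": 0},{"claw": 1,"tx": 0,"ty": 0,"tz": 0.0007,"ax": 0,"ay": 0,"az": 0},{"claw": 1,"tx": 0,"ty": 0,"tz": 0,"ax": 0,"ay": 0,"az": 0},{"claw": 1,"tx": 0,"ty": 0,"tz": 0.0007,"ax": 0,"ay": 0,"az": 0},{"claw": 1,"tx": 0,"ty": 0,"tz": 0,"ax": 0,"ay": 0,"az": 0},{"claw": 1,"tx": 0,"ty": 0,"tz": 0,"ax": 0,"ay": 0,"az": 0},{"claw": 1,"tx": 0,"ty": 0,"tz": 0,"ax": 0,"ay": 0,"az": 0},{"claw": 1,"tx": 0,"ty": 0,"tz": 0,"ax": 0,"ay": 0,"az": 0},{"claw": 1,"tx": 0,"ty": 0,"tz": 0,"ax": 0,"ay": 0,"az": 0}]}}

```text
clock: 23.28
tcp_pos: [0.577, -0.1193, 0.2111]
orientation: [-2.346, -2.09, -0.002]
contact_force: [0.4, 0.0, -0.4]
grip_width: -0.0001
gripper_force: 0.0
```

```bash
python3 -c "
from go import *
press(-42,38)"
```

```text
t 23.28 tcp [ 0.577  -0.1193  0.2111] F [ 0.4  0.  -0.4] w -0.0001 grasp pt [ 0.5771 -0.1191  0.0561]
turn tool [ 0.03 -0.06 -0.  ] shift in current tool mm [ 0.1 -0.   0.1] in final tool [ 0.1 -0.   0.1]
```

Request:
{"name": "arm_command", "arguments": {"plan": [{"claw": 1,"tx": 0,"ty": 0,"tz": 0.0007,"ax": 0,"ay": 0,"az": 0},{"claw": 1,"tx": 0,"ty": 0,"tz": 0,"ax": 0,"ay": 0,"az": 0},{"claw": 1,"tx": 0,"ty": 0,"tz": 0.0007,"ax": 0,"ay": 0,"az": 0},{"claw": 1,"tx": 0,"ty": 0,"tz": 0,"ax": 0,"ay": 0,"az": 0},{"claw": 1,"tx": 0,"ty": 0,"tz": 0.0007,"ax": 0,"ay": 0,"az": 0},{"claw": 1,"tx": 0,"ty": 0,"tz": 0,"ax": 0,"ay": 0,"az": 0},{"claw": 1,"tx": 0,"ty": 0,"tz": 0.0007,"ax": 0,"ay": 0,"az": 0},{"claw": 1,"tx": 0,"ty": 0,"tz": 0,"ax": 0,"ay": 0,"az": 0},{"claw": 1,"tx": 0,"ty": 0,"tz": 0,"ax": 0,"ay": 0,"az": 0},{"claw": 1,"tx": 0,"ty": 0,"tz": 0,"ax": 0,"ay": 0,"az": 0}]}}

```text
clock: 24.12
tcp_pos: [0.577, -0.1193, 0.2083]
orientation: [-2.345, -2.09, -0.002]
contact_force: [1.2, 0.2, 0.2]
grip_width: 0.0001
gripper_force: 0.0
```

```bash
python3 -c "
from go import *
press(-42,35)"
```

```text
t 24.12 tcp [ 0.577  -0.1193  0.2083] F [1.2 0.2 0.2] w 0.0001 grasp pt [ 0.5771 -0.1191  0.0533]
turn tool [ 0.03 -0.06  0.  ] shift in current tool mm [ 0.1 -0.   0.3] in final tool [ 0.1 -0.   0.3]
```

Request:
{"name": "arm_command", "arguments": {"plan": [{"claw": 1,"tx": 0,"ty": 0,"tz": 0.0007,"ax": 0,"ay": 0,"az": 0},{"claw": 1,"tx": 0,"ty": 0,"tz": 0,"ax": 0,"ay": 0,"az": 0},{"claw": 1,"tx": 0,"ty": 0,"tz": 0.0007,"ax": 0,"ay": 0,"az": 0},{"claw": 1,"tx": 0,"ty": 0,"tz": 0,"ax": 0,"ay": 0,"az": 0},{"claw": 1,"tx": 0,"ty": 0,"tz": 0.0007,"ax": 0,"ay": 0,"az": 0},{"claw": 1,"tx": 0,"ty": 0,"tz": 0,"ax": 0,"ay": 0,"az": 0},{"claw": 1,"tx": 0,"ty": 0,"tz": 0,"ax": 0,"ay": 0,"az": 0},{"claw": 1,"tx": 0,"ty": 0,"tz": 0,"ax": 0,"ay": 0,"az": 0},{"claw": 1,"tx": 0,"ty": 0,"tz": 0,"ax": 0,"ay": 0,"az": 0},{"claw": 1,"tx": 0,"ty": 0,"tz": 0,"ax": 0,"ay": 0,"az": 0}]}}

```text
clock: 24.95
tcp_pos: [0.5769, -0.1192, 0.2062]
orientation: [-2.345, -2.09, -0.002]
contact_force: [-1.8, -1.1, 5.2]
grip_width: -0.0001
gripper_force: 2.0
```

```bash
python3 -c "
from go import *
press(-42,33)"
```

```text
t 24.95 tcp [ 0.5769 -0.1192  0.2062] F [-1.8 -1.1  5.2] w -0.0001 grasp pt [ 0.577  -0.1191  0.0512]
turn tool [ 0.03 -0.06  0.  ] shift in current tool mm [0.1 0.  0.2] in final tool [0.1 0.  0.2]
```

Contact: 5 N at z ≈ 33 mm. Pressing on in half-millimetre steps.

Request:
{"name": "arm_command", "arguments": {"plan": [{"claw": 1,"tx": 0,"ty": 0,"tz": 0.0005,"ax": 0,"ay": 0,"az": 0},{"claw": 1,"tx": 0,"ty": 0,"tz": 0,"ax": 0,"ay": 0,"az": 0},{"claw": 1,"tx": 0,"ty": 0,"tz": 0,"ax": 0,"ay": 0,"az": 0},{"claw": 1,"tx": 0,"ty": 0,"tz": 0.0005,"ax": 0,"ay": 0,"az": 0},{"claw": 1,"tx": 0,"ty": 0,"tz": 0,"ax": 0,"ay": 0,"az": 0},{"claw": 1,"tx": 0,"ty": 0,"tz": 0,"ax": 0,"ay": 0,"az": 0},{"claw": 1,"tx": 0,"ty": 0,"tz": 0,"ax": 0,"ay": 0,"az": 0},{"claw": 1,"tx": 0,"ty": 0,"tz": 0,"ax": 0,"ay": 0,"az": 0},{"claw": 1,"tx": 0,"ty": 0,"tz": 0,"ax": 0,"ay": 0,"az": 0},{"claw": 1,"tx": 0,"ty": 0,"tz": 0,"ax": 0,"ay": 0,"az": 0}]}}

```text
clock: 25.78
tcp_pos: [0.5769, -0.1193, 0.2051]
orientation: [-2.345, -2.09, -0.002]
contact_force: [-1.6, -0.2, 3.6]
grip_width: -0.0004
gripper_force: 1.9
```

Request:
{"name": "arm_command", "arguments": {"plan": [{"claw": 1,"tx": 0,"ty": 0,"tz": 0.0005,"ax": 0,"ay": 0,"az": 0},{"claw": 1,"tx": 0,"ty": 0,"tz": 0,"ax": 0,"ay": 0,"az": 0},{"claw": 1,"tx": 0,"ty": 0,"tz": 0,"ax": 0,"ay": 0,"az": 0},{"claw": 1,"tx": 0,"ty": 0,"tz": 0,"ax": 0,"ay": 0,"az": 0},{"claw": 1,"tx": 0,"ty": 0,"tz": 0,"ax": 0,"ay": 0,"az": 0},{"claw": 1,"tx": 0,"ty": 0,"tz": 0,"ax": 0,"ay": 0,"az": 0},{"claw": 1,"tx": 0,"ty": 0,"tz": 0,"ax": 0,"ay": 0,"az": 0},{"claw": 1,"tx": 0,"ty": 0,"tz": 0,"ax": 0,"ay": 0,"az": 0},{"claw": 1,"tx": 0,"ty": 0,"tz": 0,"ax": 0,"ay": 0,"az": 0},{"claw": 1,"tx": 0,"ty": 0,"tz": 0,"ax": 0,"ay": 0,"az": 0}]}}

```text
clock: 26.62
tcp_pos: [0.5769, -0.1193, 0.2046]
orientation: [-2.345, -2.09, -0.001]
contact_force: [-2.8, 0.1, 4.1]
grip_width: 0.0001
gripper_force: 2.2
```

Request:
{"name": "arm_command", "arguments": {"plan": [{"claw": 1,"tx": 0,"ty": 0,"tz": 0.0005,"ax": 0,"ay": 0,"az": 0},{"claw": 1,"tx": 0,"ty": 0,"tz": 0,"ax": 0,"ay": 0,"az": 0},{"claw": 1,"tx": 0,"ty": 0,"tz": 0.0005,"ax": 0,"ay": 0,"az": 0},{"claw": 1,"tx": 0,"ty": 0,"tz": 0,"ax": 0,"ay": 0,"az": 0},{"claw": 1,"tx": 0,"ty": 0,"tz": 0,"ax": 0,"ay": 0,"az": 0},{"claw": 1,"tx": 0,"ty": 0,"tz": 0,"ax": 0,"ay": 0,"az": 0},{"claw": 1,"tx": 0,"ty": 0,"tz": 0,"ax": 0,"ay": 0,"az": 0},{"claw": 1,"tx": 0,"ty": 0,"tz": 0,"ax": 0,"ay": 0,"az": 0},{"claw": 1,"tx": 0,"ty": 0,"tz": 0,"ax": 0,"ay": 0,"az": 0},{"claw": 1,"tx": 0,"ty": 0,"tz": 0,"ax": 0,"ay": 0,"az": 0}]}}

```text
clock: 27.45
tcp_pos: [0.577, -0.1192, 0.2037]
orientation: [-2.345, -2.09, -0.002]
contact_force: [-3.1, -0.2, 3.3]
grip_width: -0.0001
gripper_force: 1.9
```

Request:
{"name": "arm_command", "arguments": {"plan": [{"claw": 1,"tx": 0,"ty": 0,"tz": 0.0005,"ax": 0,"ay": 0,"az": 0},{"claw": 1,"tx": 0,"ty": 0,"tz": 0,"ax": 0,"ay": 0,"az": 0},{"claw": 1,"tx": 0,"ty": 0,"tz": 0.0005,"ax": 0,"ay": 0,"az": 0},{"claw": 1,"tx": 0,"ty": 0,"tz": 0,"ax": 0,"ay": 0,"az": 0},{"claw": 1,"tx": 0,"ty": 0,"tz": 0,"ax": 0,"ay": 0,"az": 0},{"claw": 1,"tx": 0,"ty": 0,"tz": 0,"ax": 0,"ay": 0,"az": 0},{"claw": 1,"tx": 0,"ty": 0,"tz": 0,"ax": 0,"ay": 0,"az": 0},{"claw": 1,"tx": 0,"ty": 0,"tz": 0,"ax": 0,"ay": 0,"az": 0},{"claw": 1,"tx": 0,"ty": 0,"tz": 0,"ax": 0,"ay": 0,"az": 0},{"claw": 1,"tx": 0,"ty": 0,"tz": 0,"ax": 0,"ay": 0,"az": 0}]}}

```text
clock: 28.28
tcp_pos: [0.577, -0.1193, 0.2029]
orientation: [-2.346, -2.09, -0.002]
contact_force: [-3.4, -0.1, 6.3]
grip_width: 0.0001
gripper_force: 3.1
```

Request:
{"name": "arm_command", "arguments": {"plan": [{"claw": 1,"tx": 0,"ty": 0,"tz": 0.0005,"ax": 0,"ay": 0,"az": 0},{"claw": 1,"tx": 0,"ty": 0,"tz": 0,"ax": 0,"ay": 0,"az": 0},{"claw": 1,"tx": 0,"ty": 0,"tz": 0.0005,"ax": 0,"ay": 0,"az": 0},{"claw": 1,"tx": 0,"ty": 0,"tz": 0,"ax": 0,"ay": 0,"az": 0},{"claw": 1,"tx": 0,"ty": 0,"tz": 0,"ax": 0,"ay": 0,"az": 0},{"claw": 1,"tx": 0,"ty": 0,"tz": 0,"ax": 0,"ay": 0,"az": 0},{"claw": 1,"tx": 0,"ty": 0,"tz": 0,"ax": 0,"ay": 0,"az": 0},{"claw": 1,"tx": 0,"ty": 0,"tz": 0,"ax": 0,"ay": 0,"az": 0},{"claw": 1,"tx": 0,"ty": 0,"tz": 0,"ax": 0,"ay": 0,"az": 0},{"claw": 1,"tx": 0,"ty": 0,"tz": 0,"ax": 0,"ay": 0,"az": 0}]}}

```text
clock: 29.12
tcp_pos: [0.577, -0.1192, 0.2024]
orientation: [2.346, 2.09, 0.001]
contact_force: [-5.7, 1.2, 12.1]
grip_width: 0.0
gripper_force: 5.8
```

Request:
{"name": "arm_command", "arguments": {"plan": [{"claw": 1,"tx": 0,"ty": 0,"tz": 0.0005,"ax": 0,"ay": 0,"az": 0},{"claw": 1,"tx": 0,"ty": 0,"tz": 0,"ax": 0,"ay": 0,"az": 0},{"claw": 1,"tx": 0,"ty": 0,"tz": 0.0005,"ax": 0,"ay": 0,"az": 0},{"claw": 1,"tx": 0,"ty": 0,"tz": 0,"ax": 0,"ay": 0,"az": 0},{"claw": 1,"tx": 0,"ty": 0,"tz": 0,"ax": 0,"ay": 0,"az": 0},{"claw": 1,"tx": 0,"ty": 0,"tz": 0,"ax": 0,"ay": 0,"az": 0},{"claw": 1,"tx": 0,"ty": 0,"tz": 0,"ax": 0,"ay": 0,"az": 0},{"claw": 1,"tx": 0,"ty": 0,"tz": 0,"ax": 0,"ay": 0,"az": 0},{"claw": 1,"tx": 0,"ty": 0,"tz": 0,"ax": 0,"ay": 0,"az": 0},{"claw": 1,"tx": 0,"ty": 0,"tz": 0,"ax": 0,"ay": 0,"az": 0}]}}

```text
clock: 29.95
tcp_pos: [0.577, -0.1191, 0.2023]
orientation: [2.345, 2.089, 0.001]
contact_force: [-9.6, 0.6, 19.7]
grip_width: 0.0001
gripper_force: 10.2
```

```bash
python3 -c "
from go import *
press(-42,27)
shot('scene','s6'); seen();print(find('catch','scene','boxes'))"
```

```text
t 29.95 tcp [ 0.577  -0.1191  0.2023] F [-9.6  0.6 19.7] w 0.0001 grasp pt [ 0.5771 -0.1191  0.0473]
turn tool [ 0.04 -0.   -0.01] shift in current tool mm [-0.1 -0.   2.3] in final tool [-0.1 -0.   2.3]
grip [array([ 1.4,  3.6, 50.3])]
tongue_tip [array([87.3,  5.2, 22.7])]
near_edge [array([-68.5,  -0.2,  29. ])]
[(array([ 0.5335, -0.1169,  0.0392]), 0.59)]
```

The stop is hard at tip z ≈ 29 mm (20 N) and the near edge is seen at z = 29 mm, so the rests are met. I'll back off 2.5 mm and see whether the edge stays down.

Request:
{"name": "arm_command", "arguments": {"plan": [{"claw": 1,"tx": 0,"ty": 0,"tz": -0.0005,"ax": 0,"ay": 0,"az": 0},{"claw": 1,"tx": 0,"ty": 0,"tz": -0.0005,"ax": 0,"ay": 0,"az": 0},{"claw": 1,"tx": 0,"ty": 0,"tz": -0.0005,"ax": 0,"ay": 0,"az": 0},{"claw": 1,"tx": 0,"ty": 0,"tz": -0.0005,"ax": 0,"ay": 0,"az": 0},{"claw": 1,"tx": 0,"ty": 0,"tz": -0.0005,"ax": 0,"ay": 0,"az": 0},{"claw": 1,"tx": 0,"ty": 0,"tz": -0.0005,"ax": 0,"ay": 0,"az": 0},{"claw": 1,"tx": 0,"ty": 0,"tz": 0,"ax": 0,"ay": 0,"az": 0},{"claw": 1,"tx": 0,"ty": 0,"tz": 0,"ax": 0,"ay": 0,"az": 0},{"claw": 1,"tx": 0,"ty": 0,"tz": 0,"ax": 0,"ay": 0,"az": 0},{"claw": 1,"tx": 0,"ty": 0,"tz": 0,"ax": 0,"ay": 0,"az": 0}]}}

```text
clock: 31.03
tcp_pos: [0.5774, -0.1193, 0.2037]
orientation: [2.345, 2.09, 0.003]
contact_force: [0.5, -0.0, 0.2]
grip_width: 0.0001
gripper_force: 0.4
```

```bash
python3 -c "
from go import *
press(-42,27)
shot('scene','s7'); seen()"
```

```text
t 31.03 tcp [ 0.5774 -0.1193  0.2037] F [ 0.5 -0.   0.2] w 0.0001 grasp pt [ 0.5776 -0.1191  0.0487]
turn tool [ 0.09 -0.07 -0.  ] shift in current tool mm [ 0.1 -0.4  3.7] in final tool [ 0.1 -0.4  3.7]
grip [array([ 2. ,  3.4, 55.3])]
tongue_tip [array([87. ,  6.8, 20.6])]
near_edge [array([-68.1,  -0.7,  31.8])]
```

At this height there was about 3–4 N on the way in and now there is almost none, so the catch is holding. Retracting to check.

Request:
{"name": "arm_command", "arguments": {"plan": [{"claw": 1,"tx": 0,"ty": 0,"tz": -0.005,"ax": 0,"ay": 0,"az": 0},{"claw": 1,"tx": 0,"ty": 0,"tz": -0.012,"ax": 0,"ay": 0,"az": 0},{"claw": 1,"tx": 0,"ty": 0,"tz": -0.02,"ax": 0,"ay": 0,"az": 0},{"claw": 1,"tx": 0,"ty": 0,"tz": -0.03,"ax": 0,"ay": 0,"az": 0},{"claw": 1,"tx": 0,"ty": 0,"tz": -0.03,"ax": 0,"ay": 0,"az": 0},{"claw": 1,"tx": 0,"ty": 0,"tz": -0.03,"ax": 0,"ay": 0,"az": 0},{"claw": 1,"tx": 0,"ty": 0,"tz": -0.03,"ax": 0,"ay": 0,"az": 0},{"claw": 1,"tx": 0,"ty": 0,"tz": -0.02,"ax": 0,"ay": 0,"az": 0},{"claw": 1,"tx": 0,"ty": 0,"tz": 0,"ax": 0,"ay": 0,"az": 0},{"claw": 1,"tx": 0,"ty": 0,"tz": 0,"ax": 0,"ay": 0,"az": 0}]}}

```text
clock: 32.07
tcp_pos: [0.5769, -0.1193, 0.3827]
orientation: [2.344, 2.088, 0.004]
contact_force: [-0.4, -0.4, -0.9]
grip_width: 0.0001
gripper_force: 0.0
```

```bash
python3 -c "
from go import *
im=shot('scene','s8'); seen()
print(r.get_obs()['tcp_pos'],find('catch','scene','boxes'))
cv2.imwrite('pics/c7.png',cv2.resize(im[180:250,335:445,::-1],None,fx=7,fy=7,interpolation=cv2.INTER_CUBIC))
shot('top','t8');seen('top')"
```

```text
grip [array([ 4. ,  2.3, 53.3])]
tongue_tip [array([88.8,  5.7, 22.5])]
near_edge [array([-67.4,  -2.1,  29.6])]
[ 0.5763 -0.1195  0.3795] [(array([ 0.6131, -0.132 ,  0.0263]), 0.57)]
grip [array([-0.8,  1.5, 51.3])]
tongue_tip []
near_edge [array([-67.6,   2.4,  26.6])]
```

View pics/c7.png

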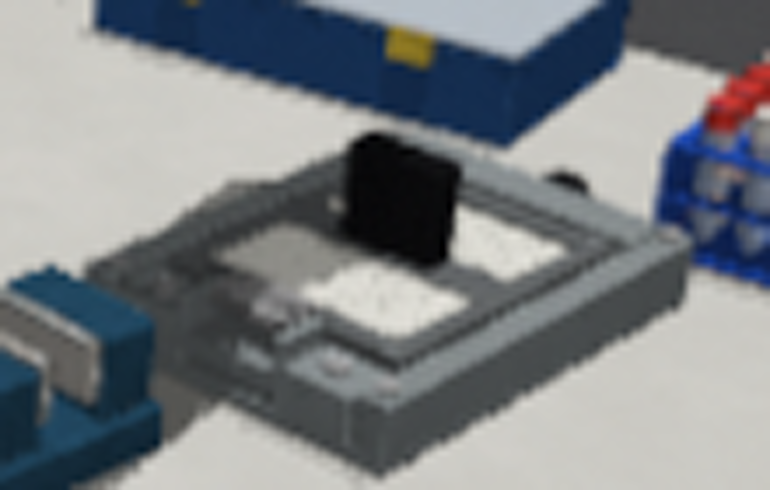

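The view shows the cassette lying level in the pocket, grip at (400,200), with the catch nose over its near edge at (285,305). As a last check I'll compare it with the picture from before pressing.

```bash
python3 -c "
import cv2,numpy as np
c=[cv2.resize(cv2.imread(f'pics/{n}.png')[195:245,350:405],None,fx=7,fy=7,interpolation=cv2.INTER_CUBIC) for n in('s5','s8')]
t=cv2.resize(cv2.imread('pics/t8.png')[175:215,340:410],None,fx=7,fy=6,interpolation=cv2.INTER_CUBIC)
a=np.hstack(c);b=np.zeros((240,a.shape[1],3),np.uint8);b[:,:490]=t
cv2.imwrite('pics/c8.png',np.vstack([a,b]))"
```

```text
(no output)
```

View pics/c8.png

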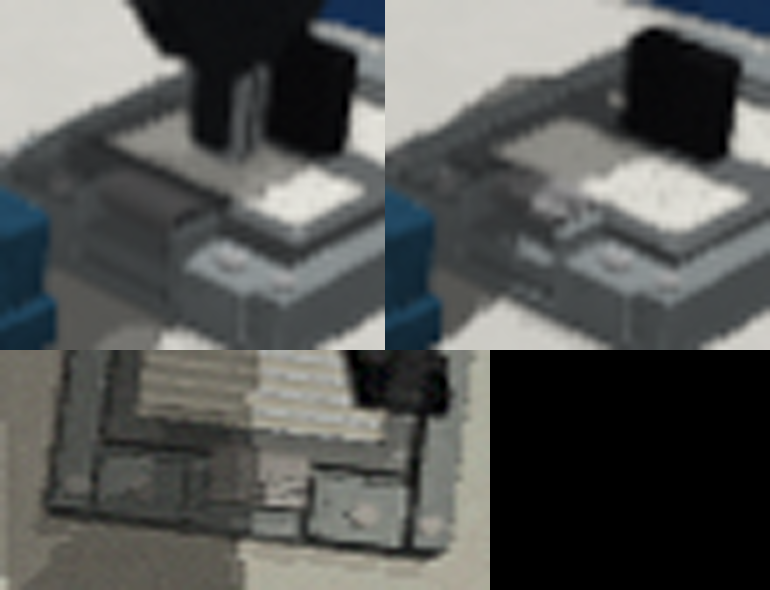

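The near corner sits about 3 mm lower than before pressing, the nose overlaps the rim, and the force had vanished by z = 30.7 mm. The cassette is latched, so I'm handing in.

```bash
python3 -c "
from bench import r
print(r.hand_in())"
```

```text
the job is handed in; nothing more can be done
None
```

The cassette is hooked under the lip and pressed down to the rests, and the force and camera checks indicate the catch is holding it. The peak press I read was about 20 N downward (22 N including sideways). The gripper is clear, and the job was handed in at about 32 s.

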